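# Open the latched filter slide of an ozone analyser with a pin tool

### The arm

A 7-joint arm with a two-finger parallel gripper is mounted at the origin on the work surface. World frame = base frame: x ahead of the robot, y to its left, z up, the work surface at z = 0. Lengths are in mm, angles in rad, forces in N, time in s.
With the tool pointing down it reaches from about 400 to 875 mm from the base axis. Payload 4.4 kg.
Tool frame: the origin (TCP) lies midway between the tips of the shut fingers; the grasp point (between the pads) lies 19 mm behind it (ctrl.pinch_z is the distance from the TCP to the grasp point, in mm); z points along the fingers, y is the line along which they close (so a half turn about z gives the same grasp; the last joint's range is limited). The gripper opens to 85 mm and grips with 20 to 120 N. Pads are 22 mm wide; open, the fingers measure 114 mm over their backs; the gripper's body (76 mm by 85 mm) begins 54 mm behind the grasp point. The pads swing forward as they close: fully open they stand 13 mm farther back than shut.
Start: joints at [-1.241, 0.628, 0.038, 1.517, -0.027, 0.996, -0.02], TCP at [250.582, 599.772, 199.813] pointing down, gripper open.
Joint ranges: [-3.06, 3.06], [-0.37, 2.12], [-1.25, 1.32], [0.18, 2.47], [-1.1, 4.24], [0.23, 1.98], [-2.94, 2.94]. Speed limits (rad/s): [2.57, 2.57, 3.14, 3.14, 3.14, 3.14, 3.14].

### API

Orientations are given as [roll, pitch, yaw] about the fixed x, y, z axes, in that order (R = Rz(yaw) Ry(pitch) Rx(roll)).
In Python, from cell import read_state, cams, order, ctrl gives the robot as it stands.
- The arm moves only by the tool move_arm, never from a script. Its argument "targets" is text: rows parted by semicolons, each of 7 numbers parted by spaces: the gripper's target within -1 to 1 (fully open at 1, half-way at 0, shut at -1), then the shift along the tool's x, y, z in cm, then the turn, a rotation vector about the tool's x, y, z in degrees. A call has 1 to 5 rows; each row shifts and turns the commanded pose from where the row before left it, along the tool's axes as they then stand; what a row does not reach is not made up. A row lasts 1/12 s, in which the tool goes at most 41.7 mm and 7.16 degrees, less where a joint would pass 70% of its speed; a pose out of reach is approached as far as the arm can. A call with a gripper value outside its range is refused whole. The fingers move at their own pace and stop on an object; the grip force is fixed at half the most. Time passes only in rows, so rows that do not move let the fingers close. It gives the time, the measured TCP pose, the force, the opening and the grip force at its end, in the units of the state.
- read_state(): the state, without advancing time (a new reading comes with each control period).
- cams.get_image(name): name is "scene" or "top" or "wrist"; returns a dict with "color" (480x640x3 uint8, red, green, blue), "fovy" (degrees; the focal length in pixels is half the picture's height over the tangent of half this angle, whatever the lens; pixels are square), "cx", "cy" (the principal point, pixels), "rvec" (rotation vector, rad) and "tvec" (3), from world to camera coordinates, as OpenCV has them. Camera axes: x right, y down, z forward; pixel columns grow to the right and rows downward; lengths in mm; the calibration is good to about 2 mm. A picture is of the moment at which its call begins. There is no depth.
- order.finish_job(): hands the job in; it is judged then, once.
The state is a dict: "clock": time; "qpos": joint angles; "qd": joint speeds; "tau": joint torques, N m; "eef_pos": TCP position; "tool_rot": TCP orientation; "force": force on the tool from outside, world axes, zero at the start; "torque": the same for the moment, N m; "width": finger opening in mm; "gripper_force": force on a finger pad.
Only numpy, scipy, OpenCV 4.12 (cv2) and the standard library are available. Lean on these libraries where they do the work, as an engineer would, in place of code of your own. Each camera call takes 0.05 s, during which the arm holds its last target. There are 200 camera calls.

### The job

Take the pin tool from its block, reach with it into the small recess in the analyser's filter slide, and while keeping the release button at its bottom held down with the pin, push the slide out from under its hood until it meets its end stop and is locked open (button up again once you lift the pin). It is plastic: work gently and never force it. Then put the pin tool back fully into the hole it came from, let go, and leave everything else on the bench where it is.

Things in the scene. Friction and masses are not known exactly. Their poses are not given: they have to be found in the camera images.
- pin_grip (a point): Pin tool, 50 g: upright black round handle 20 mm across and 65 mm long, below it a straight steel pin 6 mm across, 45 mm long, flat-ended. It stands with the pin in its block's hole, the handle's flat foot resting on the block's top. This point: centre of the handle, on the axis, 32.5 mm above its foot, 77.5 mm above the pin's tip. z runs from the tip up the handle.
- pin_tip (a point): The end of the steel pin of the pin tool, on its axis.
- stand_hole (a point): Aluminium tool block 60 x 95 x 56 mm high, fixed to the bench, three upright holes in a row along its y. This point: centre of the mouth, on the block's top, of the end hole that the pin tool stands in, 10 mm across, 50 mm deep (the pin goes in 45 mm). The other two holes, 32 and 56 mm off along the block's +y, are empty. z is up.
- analyser_top (a point): Ozone analyser: grey metal case 220 (x) by 280 (y) by 80 mm high, fixed to the bench; this point is the centre of its top face. The filter slide lies on top along y, centred 35 mm to -x of this point; its inner half is under a black hood 8 mm higher than the slide's face; the rails and end stop rise 13 mm above this face.
- recess_nominal (a point): Nominal centre of the mouth of the round release recess, on the filter slide's upper face, for a slide travel of 0; fixed to the analyser. The filter bay (rails, hood, slide) is bolted on through slotted holes, so the true recess lies up to 2.5 mm off this point either way in x and in y (not in z). y is the direction in which the slide is pushed out, z is up.
- filter_slide (a joint): Travel in m of the filter slide, a grey plastic bar 56 x 120 x 16 mm thick between black rails: 0 in, 0.045 at its rigid end stop. It rubs with about 3 N. Locked, it has 2 mm of play; it is free while the button is down; let up on the way, the catch stops it again at 34 mm. It locks open when the button comes up beyond 43.5 mm.
- catch (a joint): How far the release button is pressed, in m: 0 up, 0.0055 fully down (rigid stop). It is white, 6.8 mm across, its top 8 mm down in the slide's straight recess 8 mm across. Sprung: 2 N to start, 5 N fully down. The slide is free only while it is deeper than 4.2 mm. The button breaks above 20 N, the slide if the pin tool bears on it (sideways and down together) above 25 N.
- beaker: Glass beaker, 70 mm across, 90 mm high; origin at the centre of its underside. To be left alone.
- reagent: Amber glass bottle with a white cap, 64 mm across, 140 mm high; origin at the centre of its underside. To be left alone.
- tape: Roll of white sealing tape lying flat on the analyser's top, 52 mm across, 14 mm high; origin at the centre of its underside. To be left alone.
- filter_box: Clear plastic box of spare filter discs, 110 x 90 x 30 mm high, open at the top; origin at the centre of its underside. To be left alone.
Things that resemble listed ones, but are neither listed nor needed, are in the scene too. Leave any white look-alike of the part that bears pin_grip alone.

How it is judged:
By the outcome, as a careful person would: the job done as asked, in the order asked, and still so for the second after the job is handed in, with the robot touching nothing.
It also fails if it takes over 70 s, if anything falls off the work surface, if the arm or the gripper's body presses on something with over 40 N, if the wrist force passes 120 N, or if a joint passes its speed limit or range.

## Working session

There is one attempt and no reset: what is moved stays moved. The work goes in short steps, Python scripts to look and compute and a tool call to move; the robot and the scene stay as the last step left them, time stands still between calls to the robot, and variables do not carry over. Pictures are saved under pics/ and viewed, at most 12 in all, crops included, and the job is handed in when it is done.

Besides the shell and the picture viewer there is one more tool, called after "Request:" in YAML: its name, and indented under it one key for each argument. move_arm: Moves the arm, as the interface text tells. Its arguments: {"type":"object","properties":{"targets":{"type":"string"}},"required":["targets"]}

```bash
mkdir -p pics; ls
python3 - <<'E'
from cell import read_state, cams, order, ctrl
import cv2,numpy as np
s=read_state(); print(s); print(ctrl.pinch_z)
ims=[]
for n in ("scene","top","wrist"):
    d=cams.get_image(n); print(n,d["fovy"],d["cx"],d["cy"],d["rvec"],d["tvec"], (-cv2.Rodrigues(np.array(d["rvec"]))[0].T@np.array(d["tvec"]).ravel()))
    cv2.imwrite(f"pics/{n}0.png",d["color"][:,:,::-1])
E
```

```text
pics
{'clock': 0.0, 'qpos': array([-1.24080627,  0.6293442 ,  0.0383947 ,  1.51839278, -0.02701397,
        0.99628109, -0.02000785]), 'qd': array([ 0.00106278,  0.00193747, -0.00092874, -0.0003451 , -0.00038875,
       -0.00015481,  0.00129187]), 'tau': array([ 3.24473349e-04, -5.63392246e+01,  1.22679893e+00, -1.93437624e+01,
        1.12134629e-02,  1.06359611e-02,  1.01430152e-05]), 'eef_pos': array([250.27578905, 599.13316535, 198.88159329]), 'tool_rot': array([-3.13968336e+00, -1.39051908e-05,  2.74582480e+00]), 'force': array([-0.41328379, -0.75574583,  0.06735776]), 'torque': array([-0.05056882, -0.00682124,  0.03871822]), 'gripper_force': 0.0, 'width': 85.47837765433204}
18.700000000000003
scene 49.62257586520223 317.6114337481814 233.21741821012247 [ 2.36758291  0.7104444  -0.27264139] [-476.46103787 -212.77723949 1408.08658957] [ 994.52795942 -610.68622284  944.97280021]
top 46.6549579065481 306.92551076917675 231.9777480680756 [ 2.12290159 -2.14689146  0.18968003] [ -35.01924877  573.14808263 1379.45686664] [ 329.67914443  -31.17340546 1457.04021902]
wrist 71.76041208411006 319.1934659414206 235.61428053762074 [-2.38170498 -1.58862579 -0.25537092] [-649.79618965  -41.32969122  380.42293268] [175.4229542  631.38339728 373.15765026]
```

View pics/scene0.png

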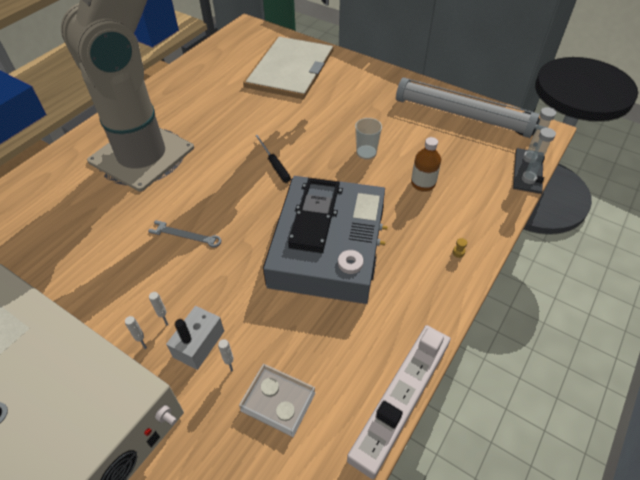

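View pics/top0.png

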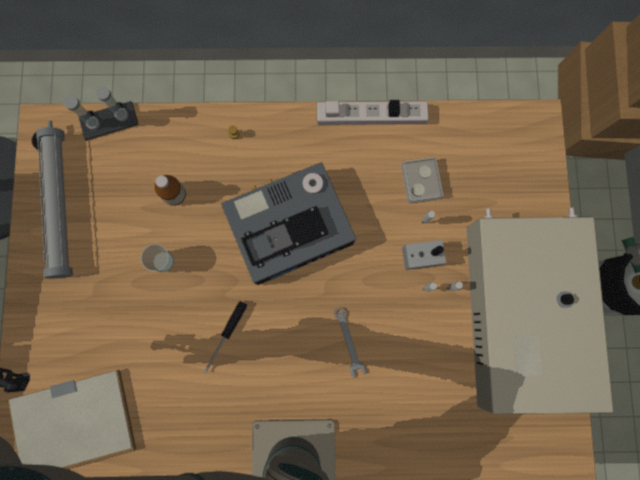

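The scene view shows the analyser at about (330,235), the tool block at (195,337) with the black handle at (183,330), and white look-alikes at (135,328), (157,305) and (226,352). The top view shows the block at (425,255), the black handle at (438,250), and the recess area on the slide at about (272,242).

```bash
cat > h.py <<'E'
import cv2,numpy as np
from cell import read_state,cams,order,ctrl
def cam(d):
    f=240/np.tan(np.radians(d["fovy"]/2)); K=np.array([[f,0,d["cx"]],[0,f,d["cy"]],[0,0,1.]])
    return K,np.array(d["rvec"],float).ravel(),np.array(d["tvec"],float).ravel()
def proj(d,P):
    K,r,t=cam(d); return cv2.projectPoints(np.array(P,float).reshape(-1,3),r,t,K,None)[0].reshape(-1,2)
def back(d,uv,z):
    K,r,t=cam(d); R=cv2.Rodrigues(r)[0]; c=-R.T@t
    v=R.T@np.linalg.inv(K)@np.array([uv[0],uv[1],1.]); return c+v*(z-c[2])/v[2]
def crop(d,name,u0,u1,v0,v1,k):
    cv2.imwrite(f"pics/{name}.png",cv2.resize(d["color"][v0:v1,u0:u1,::-1],None,fx=k,fy=k,interpolation=cv2.INTER_CUBIC))
E
python3 - <<'E'
from h import *
np.set_printoptions(precision=1,suppress=True)
t=cams.get_image("top"); s=cams.get_image("scene")
print(proj(t,[[0,0,0],[250,600,200],[250,600,300]]))
print(proj(s,[[0,0,0],[250,600,200]]))
print("handle",back(t,(438,250),110),"block",back(t,(425,255),56))
print("recess",back(t,(272,242),90))
a=t["color"][130:310,210:460,::-1]; b=s["color"][170:390,110:390,::-1]
a=cv2.resize(a,(800,576),interpolation=cv2.INTER_CUBIC); cv2.imwrite("pics/tc.png",a)
E
```

```text
[[292.8 463.2]
 [ 16.6 368.4]
 [ -8.7 371.9]]
[[141.9 154.8]
 [339.3  14.4]]
handle [ 514. -361.  110.] block [ 509.  -340.5   56. ]
recess [541.4  45.9  90. ]
```

View pics/tc.png

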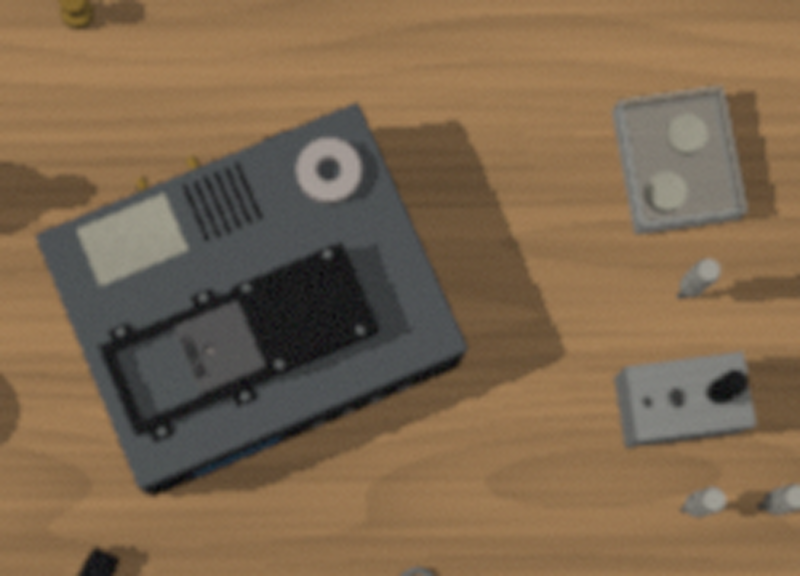

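Run:
```python
from h import *
np.set_printoptions(precision=1,suppress=True)
t=cams.get_image("top"); s=cams.get_image("scene")
c=lambda u,v:(210+u/3.2,130+v/3.2)
h=[back(t,c(*p),56)[:2] for p in [(677,398),(647,402)]]
print("holes",h,"stand est",h[0]+32/24*(h[0]-h[1]))
for n,p,z in [("handtop",(735,381),121),("foot",(716,396),60),("recess",(210,351),93),("wA",(710,265),65),("wB",(713,497),65),("wC",(795,494),65)]: print(n,back(t,c(*p),z))
cor=[back(t,c(*p),80)[:2] for p in [(38,236),(358,104),(465,352),(148,490)]]
print("case",cor,np.mean(cor,0)); d=cor[0]-cor[1]; print("yaw y axis",np.degrees(np.arctan2(d[1],d[0])))
print("scene proj of est", proj(s,[[514,-361,121]]))
# tool axes
st=read_state();print(st["eef_pos"])
crop(s,"sc",110,390,170,380,2.85)
```

```text
holes [array([ 510.7, -331.9]), array([ 507.8, -307.9])] stand est [ 514.6 -363.8]
handtop [ 514.8 -362.6  121. ]
foot [ 511.4 -362.    60. ]
recess [546.6  36.7  93. ]
wA [ 616.3 -361.4   65. ]
wB [ 431.3 -354.5   65. ]
wC [ 432.9 -418.7   65. ]
case [array([642.2, 173.2]), array([747.9, -81.7]), array([ 545.7, -162.2]), array([440.5,  85.5])] [594.1   3.7]
yaw y axis 112.52701681163796
scene proj of est [[179.3 321.7]]
[250.5 599.6 199.6]
```

View pics/sc.png

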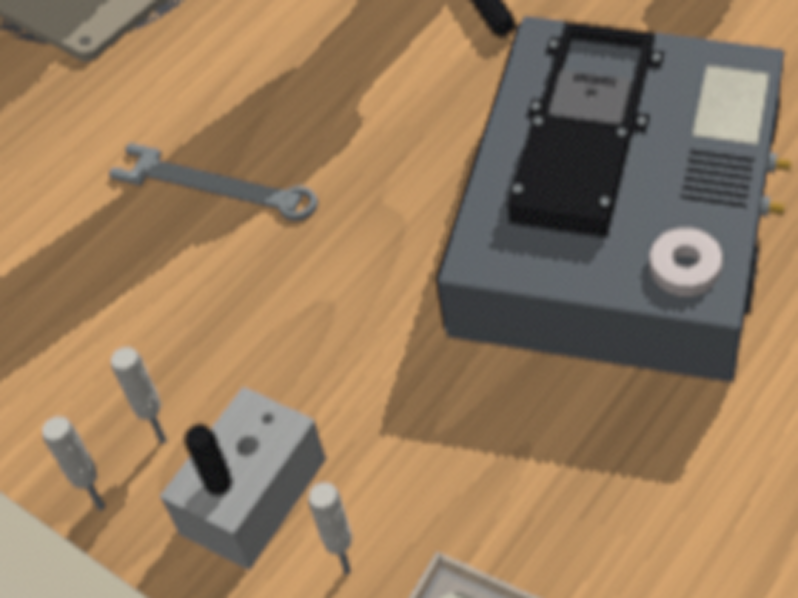

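The enlarged crop shows the black handle alone in the block's end hole. The white look-alikes stand on the bench 80–105 mm away, so they are clear of the fingers. I'll swing over the block next.

```bash
cat >> h.py <<'E'
from scipy.spatial.transform import Rotation as Ro
def plan(goal,yawdeg,n,g,state=None):
    """n rows from present pose to goal [x,y,z], tool down, y-tool heading yawdeg; returns rows & end pose"""
    s=state or read_state()
    p0=np.array(s["eef_pos"]); R0=Ro.from_euler("xyz",s["tool_rot"])
    R1=Ro.from_euler("xyz",[np.pi,0,np.radians(yawdeg+90)])
    w=(R0.inv()*R1).as_rotvec(); out=[]; R=R0
    for i in range(n):
        d=R.inv().apply((np.array(goal)-p0)/n)/10
        out.append(" ".join([f"{g:g}"]+[f"{v:.2f}" for v in d]+[f"{v:.2f}" for v in np.degrees(w)/n]))
        R=R*Ro.from_rotvec(w/n)
    for i in range(0,n,5): print("; ".join(out[i:i+5]))
    return {"eef_pos":np.array(goal),"tool_rot":[np.pi,0,np.radians(yawdeg+90)]}
E
python3 - <<'E'
from h import *
s=plan([440,330,245],112.5,10,1); s=plan([490,0,245],112.5,10,1,s); s=plan([514,-362,215],112.5,10,1,s)
E
```

```text
1 -2.79 -1.76 -0.45 -0.00 -0.00 -4.52; 1 -2.64 -1.97 -0.45 -0.00 -0.00 -4.52; 1 -2.48 -2.17 -0.45 -0.00 -0.00 -4.52; 1 -2.30 -2.36 -0.45 -0.00 -0.00 -4.52; 1 -2.11 -2.54 -0.45 -0.00 -0.00 -4.52
1 -1.90 -2.69 -0.45 -0.00 -0.00 -4.52; 1 -1.68 -2.83 -0.45 -0.00 -0.00 -4.52; 1 -1.45 -2.96 -0.45 -0.00 -0.00 -4.52; 1 -1.21 -3.06 -0.45 -0.00 -0.00 -4.52; 1 -0.97 -3.15 -0.45 -0.00 -0.00 -4.52
1 0.80 -3.24 -0.00 0.00 0.00 0.00; 1 0.80 -3.24 -0.00 0.00 0.00 0.00; 1 0.80 -3.24 -0.00 0.00 0.00 0.00; 1 0.80 -3.24 -0.00 0.00 0.00 0.00; 1 0.80 -3.24 -0.00 0.00 0.00 0.00
1 0.80 -3.24 -0.00 0.00 0.00 0.00; 1 0.80 -3.24 -0.00 0.00 0.00 0.00; 1 0.80 -3.24 -0.00 0.00 0.00 0.00; 1 0.80 -3.24 -0.00 0.00 0.00 0.00; 1 0.80 -3.24 -0.00 0.00 0.00 0.00
1 1.16 -3.44 0.30 0.00 0.00 0.00; 1 1.16 -3.44 0.30 0.00 0.00 0.00; 1 1.16 -3.44 0.30 0.00 0.00 0.00; 1 1.16 -3.44 0.30 0.00 0.00 0.00; 1 1.16 -3.44 0.30 0.00 0.00 0.00
1 1.16 -3.44 0.30 0.00 0.00 0.00; 1 1.16 -3.44 0.30 0.00 0.00 0.00; 1 1.16 -3.44 0.30 0.00 0.00 0.00; 1 1.16 -3.44 0.30 0.00 0.00 0.00; 1 1.16 -3.44 0.30 0.00 0.00 0.00
```

Request:
move_arm:
  targets: "1 -2.8 -1.8 -0.45 0 0 -4.5; 1 -2.6 -2.0 -0.45 0 0 -4.5; 1 -2.5 -2.2 -0.45 0 0 -4.5; 1 -2.3 -2.4 -0.45 0 0 -4.5; 1 -2.1 -2.5 -0.45 0 0 -4.5"

```text
clock: 0.77
eef_pos: [345.5, 462.5, 222.5]
tool_rot: [-3.141, 0.0, -3.141]
force: [-0.0, -0.1, 0.0]
width: 85.6
gripper_force: 0.0
```

Request:
move_arm:
  targets: "1 -1.9 -2.7 -0.45 0 0 -4.5; 1 -1.7 -2.8 -0.45 0 0 -4.5; 1 -1.5 -3.0 -0.45 0 0 -4.5; 1 -1.2 -3.1 -0.45 0 0 -4.5; 1 -1.0 -3.1 -0.45 0 0 -4.5"

```text
clock: 1.18
eef_pos: [440.8, 327.4, 245.2]
tool_rot: [-3.141, 0.0, -2.748]
force: [1.0, 0.1, -0.2]
width: 85.6
gripper_force: 0.0
```

Request:
move_arm:
  targets: "1 0.8 -3.2 0 0 0 0; 1 0.8 -3.2 0 0 0 0; 1 0.8 -3.2 0 0 0 0; 1 0.8 -3.2 0 0 0 0; 1 0.8 -3.2 0 0 0 0"

```text
clock: 1.6
eef_pos: [463.8, 164.2, 244.9]
tool_rot: [-3.142, 0.0, -2.752]
force: [0.7, -0.1, -0.7]
width: 85.3
gripper_force: 0.0
```

Request:
move_arm:
  targets: "1 0.8 -3.2 0 0 0 0; 1 0.8 -3.2 0 0 0 0; 1 0.8 -3.2 0 0 0 0; 1 0.8 -3.2 0 0 0 0; 1 0.8 -3.2 0 0 0 0"

```text
clock: 2.02
eef_pos: [487.6, 1.0, 245.1]
tool_rot: [-3.141, 0.001, -2.752]
force: [0.4, 0.4, 0.1]
width: 85.6
gripper_force: 0.0
```

Run:
```python
from h import *
w=cams.get_image("wrist"); print(proj(w,[546.6,36.7,93]))
cv2.imwrite("pics/w1.png",w["color"][:,:,::-1])
np.savez("w1.npz",**w)
```

```text
[[328.15158981 271.42275923]]
```

Request:
move_arm:
  targets: "1 1.2 -3.4 0.3 0 0 0; 1 1.2 -3.4 0.3 0 0 0; 1 1.2 -3.4 0.3 0 0 0; 1 1.2 -3.4 0.3 0 0 0; 1 1.2 -3.4 0.3 0 0 0"

```text
clock: 2.48
eef_pos: [496.5, -178.9, 229.9]
tool_rot: [-3.141, 0.0, -2.752]
force: [0.5, 0.2, 0.8]
width: 85.3
gripper_force: 0.0
```

Request:
move_arm:
  targets: "1 1.2 -3.4 0.3 0 0 0; 1 1.2 -3.4 0.3 0 0 0; 1 1.2 -3.4 0.3 0 0 0; 1 1.2 -3.4 0.3 0 0 0; 1 1.2 -3.4 0.3 0 0 0"

```text
clock: 2.9
eef_pos: [505.6, -359.0, 214.7]
tool_rot: [-3.142, 0.0, -2.752]
force: [1.1, 0.0, -0.2]
width: 85.4
gripper_force: 0.0
```

Request:
move_arm:
  targets: "1 0 0 0 0 0 0; 1 0 0 0 0 0 0"

```text
clock: 3.07
eef_pos: [504.5, -360.0, 214.0]
tool_rot: [-3.142, -0.001, -2.757]
force: [1.0, 1.0, -0.7]
width: 85.3
gripper_force: 0.0
```

Run:
```python
from h import *
w=cams.get_image("wrist"); s=cams.get_image("scene"); t=cams.get_image("top")
print(read_state()["eef_pos"],proj(w,[[514,-362,121],[514,-362,56],[510.7,-332,56]]))
cv2.imwrite("pics/w2.png",w["color"][:,:,::-1])
np.savez("w2.npz",**w)
```

```text
[ 506.19683706 -355.65175648  214.79911941] [[311.74268452 235.93508346]
 [313.04803397 216.12607212]
 [340.93489595 223.76996365]]
```

View pics/w2.png

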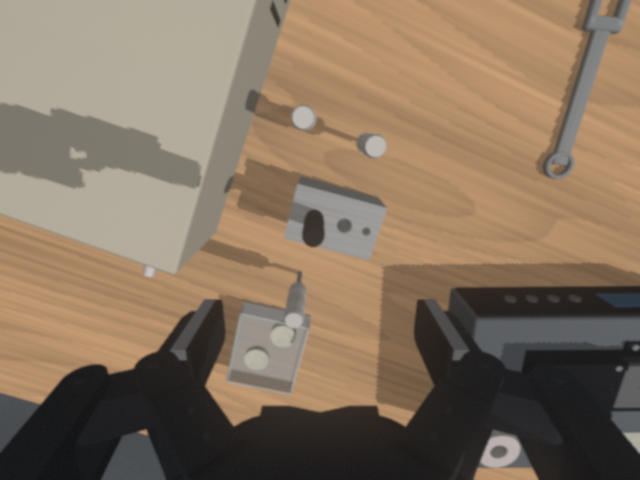

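The wrist view shows the handle as a black ellipse at about (313,228), with its top at (313,240) and foot at (313,216). The empty holes are at (344,226) and (366,231). This agrees with the estimate to 1–2 px; I'll enlarge it to refine.

Run:
```python
from h import *
for i in range(2): s=read_state(); print(s["clock"],s["eef_pos"],s["qd"].round(3))
w=cams.get_image("wrist"); s=read_state(); print(s["clock"],s["eef_pos"])
c=-cv2.Rodrigues(w["rvec"])[0].T@np.array(w["tvec"]).ravel(); print("cam",c, proj(w,[[514,-362,121],[514,-362,56],[510.7,-332,56]]))
a=cv2.resize(w["color"][170:270,280:400,::-1],(780,650)[:2],interpolation=cv2.INTER_CUBIC)
a=cv2.resize(w["color"][175:265,280:400,::-1],(800,600),interpolation=cv2.INTER_CUBIC)
b=cv2.imread("pics/w1.png")[241:301,288:368]
cv2.imwrite("pics/cr.png",np.hstack([cv2.resize(a,(400,300)),cv2.resize(b,(400,300),interpolation=cv2.INTER_CUBIC)]))
cv2.imwrite("pics/a.png",a)
g=cv2.cvtColor(w["color"],cv2.COLOR_RGB2GRAY)[185:265,290:380]
m=(g<45).astype(np.uint8); n,l,st,ce=cv2.connectedComponentsWithStats(m)
print([(st[i],ce[i]+[290,185]) for i in range(1,n) if st[i][4]>15])
```

```text
3.2167 [ 506.19683706 -355.65175648  214.79911941] [-0.011 -0.007 -0.002  0.003  0.003 -0.001  0.003]
3.2167 [ 506.19683706 -355.65175648  214.79911941] [-0.011 -0.007 -0.002  0.003  0.003 -0.001  0.003]
3.2667 [ 506.33026646 -355.47282655  214.95651864]
cam [ 431.00301089 -386.2047829   388.91061455] [[307.55978432 231.84579391]
 [309.54193856 212.63718634]
 [337.43072279 220.47892059]]
[]
```

View pics/cr.png

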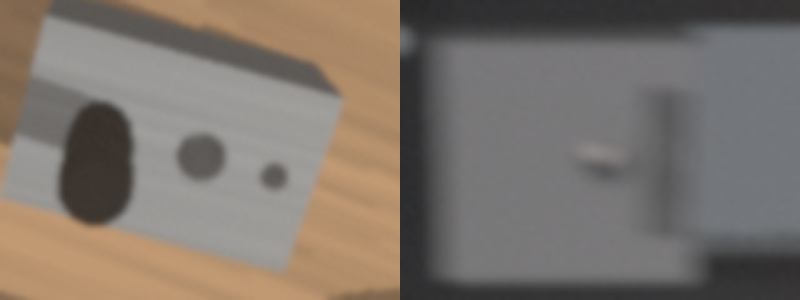

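Run:
```python
from h import *
np.set_printoptions(precision=1,suppress=True)
w=cams.get_image("wrist"); s=read_state(); print(s["clock"],s["eef_pos"],s["tool_rot"])
c=lambda u,v:(280+u*.3,175+v*.3)
top=back(w,c(95,188),121); foot=back(w,c(100,134),56); h2=back(w,c(201,157),56); h3=back(w,c(273,177),56)
print(top,foot,h2,h3, "ext",h2+(h2-h3)*32/24, "from centroid of all", )
w1=dict(np.load("w1.npz")); print("recess w1",back(w1,(328.4,272.6),93), "case+93?")
```

```text
3.3167 [ 506.3 -355.6  215.1] [ 3.1  0.  -2.7]
[ 513.5 -361.3  121. ] [ 516.6 -360.4   56. ] [ 511.4 -328.4   56. ] [ 508.7 -304.8   56. ] ext [ 514.9 -359.9   56. ] from centroid of all
recess w1 [547.8  37.5  93. ] case+93?
```

Run:
```python
from h import *
s=plan([514.5,-361,150],112.5,3,1); s=plan([514.5,-361,71],112.5,4,1,s)
```

```text
1 -0.18 -0.27 2.17 0.01 0.01 -0.01; 1 -0.18 -0.27 2.17 0.01 0.01 -0.01; 1 -0.18 -0.27 2.17 0.01 0.01 -0.01
1 0.00 -0.00 1.98 0.00 0.00 0.00; 1 0.00 -0.00 1.98 0.00 0.00 0.00; 1 0.00 -0.00 1.98 0.00 0.00 0.00; 1 0.00 -0.00 1.98 0.00 0.00 0.00
```

Request:
move_arm:
  targets: "1 -0.18 -0.27 2.2 0 0 0; 1 -0.18 -0.27 2.2 0 0 0; 1 -0.18 -0.27 2.2 0 0 0; 1 0 0 0 0 0 0; 1 0 0 0 0 0 0"

```text
clock: 3.73
eef_pos: [513.5, -361.4, 148.3]
tool_rot: [3.139, -0.001, -2.751]
force: [0.1, 0.7, 0.9]
width: 85.6
gripper_force: 0.0
```

Run:
```python
from h import *
np.set_printoptions(precision=1,suppress=True)
w=cams.get_image("wrist"); s=read_state(); print(s["clock"],s["eef_pos"])
print(proj(w,[[514.5,-361,121],[514.5,-361,56],[s["eef_pos"][0],s["eef_pos"][1],121]]))
np.savez("w3.npz",**w)
cv2.imwrite("pics/w3.png",cv2.resize(w["color"][170:350,200:440,::-1],(800,600),interpolation=cv2.INTER_CUBIC))
```

```text
3.7833 [ 514.2 -362.3  149.6]
[[317.9 257.6]
 [318.  228.4]
 [316.2 256.6]]
```

View pics/w3.png

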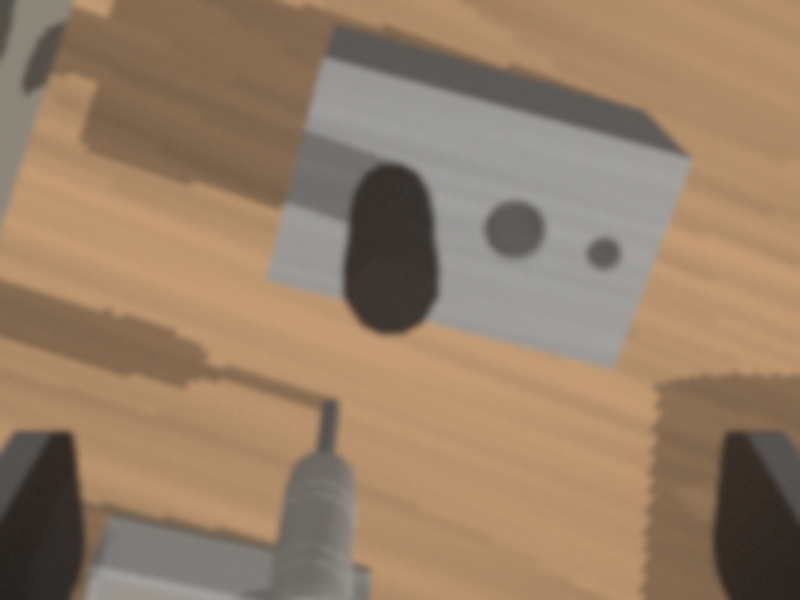

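The crop shows the handle top at about (391,286), midway between the finger edges at 75 and 722. It is aligned within about 1 mm, so I'll descend and grip.

Request:
move_arm:
  targets: "1 0 0 2 0 0 0; 1 0 0 2 0 0 0; 1 0 0 2 0 0 0; 1 0 0 1.7 0 0 0; 1 0 0 0 0 0 0"

```text
clock: 4.2
eef_pos: [512.7, -361.7, 70.5]
tool_rot: [3.139, -0.002, -2.752]
force: [-1.5, 0.1, 0.3]
width: 85.2
gripper_force: 0.0
```

Request:
move_arm:
  targets: "-0.2 0 0 0 0 0 0; -0.2 0 0 0 0 0 0; -1 0 0 0 0 0 0; -1 0 0 0 0 0 0; -1 0 0 0 0 0 0"

```text
clock: 4.62
eef_pos: [514.3, -363.3, 73.0]
tool_rot: [-3.14, 0.001, -2.752]
force: [0.1, -0.0, -0.1]
width: 25.8
gripper_force: 0.0
```

Request:
move_arm:
  targets: "-1 0 0 0 0 0 0; -1 0 0 0 0 0 0; -1 0 0 0 0 0 0; -1 0 0 0 0 0 0; -1 0 0 0 0 0 0"

```text
clock: 5.03
eef_pos: [514.3, -363.1, 72.9]
tool_rot: [-3.141, 0.001, -2.752]
force: [-0.9, 0.8, 6.2]
width: 17.7
gripper_force: 58.4
```

Request:
move_arm:
  targets: "-1 0 0 -0.8 0 0 0; -1 0 0 -1.2 0 0 0; -1 0 0 -1.5 0 0 0; -1 0 0 -1.5 0 0 0; -1 0 0 -1.5 0 0 0"

```text
clock: 5.45
eef_pos: [513.8, -363.0, 138.4]
tool_rot: [-3.141, 0.0, -2.752]
force: [-0.5, -0.2, 0.0]
width: 17.7
gripper_force: 58.6
```

Request:
move_arm:
  targets: "-1 0 0 -2 0 0 0; -1 0 0 -2.2 0 0 0; -1 0 0 -2 0 0 0; -1 0 0 0 0 0 0; -1 0 0 0 0 0 0"

```text
clock: 5.87
eef_pos: [514.5, -363.4, 200.6]
tool_rot: [-3.139, 0.002, -2.752]
force: [-0.3, 0.2, -0.8]
width: 17.8
gripper_force: 58.6
```

Run:
```python
from h import *
s=plan([622,68,200],112.3,15,-1)
```

```text
-1 -1.76 2.39 0.00 -0.01 0.01 0.00; -1 -1.76 2.39 0.00 -0.01 0.01 0.00; -1 -1.76 2.39 0.00 -0.01 0.01 0.00; -1 -1.76 2.39 0.00 -0.01 0.01 0.00; -1 -1.76 2.39 0.00 -0.01 0.01 0.00
-1 -1.76 2.39 0.00 -0.01 0.01 0.00; -1 -1.76 2.39 0.00 -0.01 0.01 0.00; -1 -1.76 2.39 0.00 -0.01 0.01 0.00; -1 -1.75 2.39 0.00 -0.01 0.01 0.00; -1 -1.75 2.39 0.00 -0.01 0.01 0.00
-1 -1.75 2.39 0.00 -0.01 0.01 0.00; -1 -1.75 2.39 0.00 -0.01 0.01 0.00; -1 -1.75 2.39 0.00 -0.01 0.01 0.00; -1 -1.75 2.39 0.00 -0.01 0.01 0.00; -1 -1.75 2.39 0.00 -0.01 0.01 0.00
```

Request:
move_arm:
  targets: "-1 -1.75 2.4 0 0 0 0; -1 -1.75 2.4 0 0 0 0; -1 -1.75 2.4 0 0 0 0; -1 -1.75 2.4 0 0 0 0; -1 -1.75 2.4 0 0 0 0"

```text
clock: 6.28
eef_pos: [548.2, -216.9, 197.6]
tool_rot: [3.14, -0.002, -2.752]
force: [0.0, 0.4, -0.1]
width: 17.4
gripper_force: 58.7
```

Request:
move_arm:
  targets: "-1 -1.75 2.4 0 0 0 0; -1 -1.75 2.4 0 0 0 0; -1 -1.75 2.4 0 0 0 0; -1 -1.75 2.4 0 0 0 0; -1 -1.75 2.4 0 0 0 0"

```text
clock: 6.7
eef_pos: [583.6, -72.9, 197.6]
tool_rot: [3.14, -0.002, -2.752]
force: [0.6, 0.0, -1.1]
width: 17.5
gripper_force: 58.7
```

Request:
move_arm:
  targets: "-1 -1.75 2.4 0 0 0 0; -1 -1.75 2.4 0 0 0 0; -1 -1.75 2.4 0 0 0 0; -1 -1.75 2.4 0 0 0 0; -1 -1.75 2.4 0 0 0 0"

```text
clock: 7.12
eef_pos: [619.0, 71.1, 197.5]
tool_rot: [3.141, -0.003, -2.752]
force: [0.9, -0.3, -0.1]
width: 17.6
gripper_force: 58.7
```

Request:
move_arm:
  targets: "-1 0 0 2 0 0 0; -1 0 0 0 0 0 0; -1 0 0 0 0 0 0; -1 0 0 0 0 0 0; -1 0 0 0 0 0 0"

```text
clock: 7.53
eef_pos: [620.1, 68.3, 179.2]
tool_rot: [-3.141, 0.0, -2.754]
force: [0.7, 0.1, -0.0]
width: 17.9
gripper_force: 58.7
```

Run:
```python
from h import *
np.set_printoptions(precision=1,suppress=True)
ims=[];E=[]
for i in range(4):
    w=cams.get_image("wrist"); ims.append(w["color"].astype(float)); s=read_state(); E.append(s["eef_pos"])
    K,r,t=cam(w); print(s["eef_pos"],-cv2.Rodrigues(r)[0].T@t)
m=np.mean(ims,0).astype(np.uint8)
e=E[-1]; a=Ro.from_euler("xyz",s["tool_rot"]).apply([0,0,62.])
print("rec",proj(w,[547.8,37.5,92]),"tip",proj(w,e+a),"tcp",proj(w,e))
np.savez("w4.npz",**{**w,"color":m,"eef":e,"rot":s["tool_rot"]})
p=proj(w,[547.8,37.5,92])[0].round().astype(int); q=proj(w,e+a)[0].round().astype(int)
f=lambda c,h,k:cv2.resize(m[c[1]-h:c[1]+h,c[0]-h:c[0]+h,::-1],(400,400),interpolation=cv2.INTER_CUBIC)
print(p,q); cv2.imwrite("pics/w4.png",np.hstack([f(p,25,0),f(q,25,0)]))
```

```text
[620.2  68.5 179.5] [544.7  38.4 353.4]
[620.2  68.7 179.5] [544.8  38.5 353.6]
[620.2  68.9 179.5] [544.8  38.7 353.6]
[620.1  69.2 179.4] [544.8  38.9 353.6]
rec [[315.9 128.1]] tip [[318.4 238.7]] tcp [[318.2 273.7]]
[316 128] [318 239]
```

View pics/w4.png

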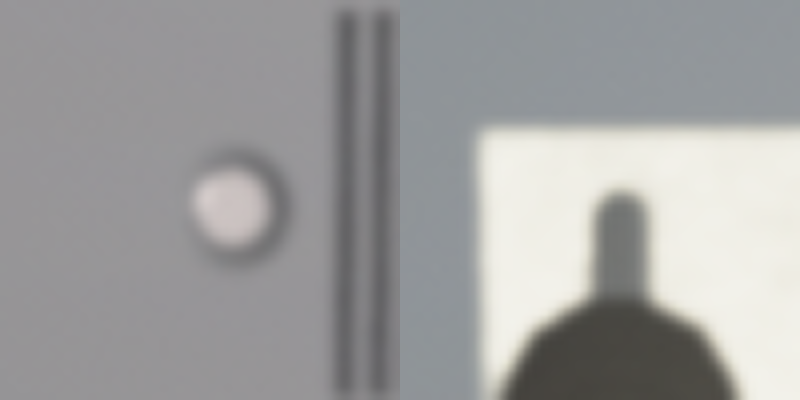

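The left crop shows the white button at (232,206), centred in its dark recess ring at about (240,208), which is image pixel (320.5,128.6). The right crop shows the pin tip centre at about (221,221), pixel (320.2,241).

```bash
cat >> h.py <<'E'
def button(d,c,h=9,thr=None):
    g=d["color"][c[1]-h:c[1]+h+1,c[0]-h:c[0]+h+1].astype(float).sum(2)/3
    return g
E
python3 - <<'E'
from h import *
np.set_printoptions(precision=2,suppress=True)
for i in range(3):
    w=cams.get_image("wrist"); s=read_state(); K,r,t=cam(w); C=-cv2.Rodrigues(r)[0].T@t
    g=cv2.cvtColor(w["color"],cv2.COLOR_RGB2GRAY).astype(float)[118:140,308:331]
    bg=np.median(g); v,u=np.mgrid[118:140,308:331]
    wt=np.clip(g-bg-12,0,None); dk=np.clip(bg-12-g,0,None)*(np.hypot(u-320.5,v-128.6)<9)
    both=wt+dk
    print(s["eef_pos"],C,bg,"white",(u*wt).sum()/wt.sum(),(v*wt).sum()/wt.sum(),"dark",(u*dk).sum()/dk.sum(),(v*dk).sum()/dk.sum())
rec=back(w,(320.5,128.6),92); e=s["eef_pos"]; tip=back(w,(320.2,241.1),e[2]-62)
print("rec",rec,back(w,(320.5,128.6),89),"tip",tip,"tip-tcp",tip-e, "tool frame",Ro.from_euler("xyz",s["tool_rot"]).inv().apply(tip-e),"need",rec-tip)
print("rec via dR", s["tool_rot"])
E
```

```text
[620.06  69.34 179.31] [544.73  39.03 353.51] 151.0 white 318.30515587529976 128.0935251798561 dark 322.9586776859504 128.3612750885478
[620.    69.49 179.17] [544.7   39.19 353.42] 151.0 white 318.02379461490295 128.08578584846586 dark 322.6601156069364 128.8
[619.95  69.64 179.1 ] [544.68  39.32 353.33] 151.0 white 317.8965102286402 128.01323706377858 dark 322.5018181818182 128.65454545454546
rec [546.61  41.31  92.  ] [546.64  41.33  89.  ] tip [621.21  71.74 117.1 ] tip-tcp [  1.25   2.1  -62.  ] tool frame [-1.93  1.47 62.  ] need [-74.59 -30.43 -25.1 ]
rec via dR [-3.14  0.   -2.75]
```

Run:
```python
from h import *
np.set_printoptions(precision=2,suppress=True,linewidth=150)
w=cams.get_image("wrist"); s=read_state(); K,r,t=cam(w); C=-cv2.Rodrigues(r)[0].T@t
g=cv2.cvtColor(w["color"],cv2.COLOR_RGB2GRAY); print(C,s["eef_pos"]); print(g[119:139,309:330])
print(proj(w,[[546.6,41.3,92],[546.6,41.3,84]]))
```

```text
[544.66  39.43 353.24] [619.9   69.7  179.01]
[[151 151 150 152 151 152 152 151 151 151 150 151 151 150 151 151 151 152 151 152 151]
 [151 152 152 151 151 151 150 149 148 147 146 147 148 150 151 152 153 151 152 152 151]
 [151 152 152 152 150 150 147 143 139 135 134 135 137 141 147 151 152 152 152 152 151]
 [152 152 151 151 150 145 142 136 132 128 126 124 124 129 138 145 149 152 152 152 151]
 [151 152 152 150 147 143 138 137 139 141 138 131 122 119 125 136 145 149 151 151 151]
 [151 150 151 149 147 145 147 154 164 171 169 157 141 125 119 125 139 147 151 152 150]
 [152 152 151 150 148 155 169 179 186 189 188 182 167 142 121 118 132 146 151 152 152]
 [150 152 152 149 154 174 195 197 196 195 195 193 183 161 130 116 126 142 150 151 151]
 [151 152 151 152 162 189 207 204 198 196 196 196 190 172 139 116 123 138 148 150 151]
 [151 151 151 155 166 190 203 202 198 196 197 196 191 175 142 117 120 137 147 151 150]
 [151 151 152 153 163 180 193 197 197 196 196 196 190 172 139 116 121 138 148 151 150]
 [150 151 152 151 154 166 182 193 196 197 197 195 186 165 133 115 123 139 148 151 151]
 [151 151 151 150 147 152 168 185 192 195 193 187 174 149 122 115 127 142 150 151 151]
 [152 151 151 150 146 144 151 165 178 182 180 170 151 129 116 120 134 146 150 151 151]
 [151 152 151 150 147 143 139 143 151 155 152 142 127 118 119 128 141 148 152 151 151]
 [151 151 151 150 148 144 138 134 132 131 128 123 119 121 129 139 146 151 151 152 151]
 [151 151 151 150 149 146 142 136 133 129 126 125 128 134 141 146 150 151 152 151 150]
 [150 151 151 151 150 149 146 144 140 138 137 138 142 146 149 151 151 151 152 152 150]
 [149 150 150 150 151 150 149 148 148 147 146 147 149 149 150 150 150 150 151 151 150]
 [151 150 150 150 150 149 149 150 149 149 150 149 150 150 150 150 150 151 151 150 150]]
[[320.33 128.6 ]
 [320.3  128.5 ]]
```

Run:
```python
from h import *
np.set_printoptions(precision=2,suppress=True,linewidth=150)
w=cams.get_image("wrist"); s=read_state(); K,r,t=cam(w); C=-cv2.Rodrigues(r)[0].T@t
g=cv2.cvtColor(w["color"],cv2.COLOR_RGB2GRAY).astype(float)
v,u=np.mgrid[119:139,309:330]; wt=np.clip(g[119:139,309:330]-163,0,None); bu=np.array([(u*wt).sum(),(v*wt).sum()])/wt.sum()
print("button",bu,C,s["eef_pos"])
rec=back(w,bu+[0.4,0.2],92); e=s["eef_pos"]; tip=back(w,(320.2,241.1),e[2]-62); R=Ro.from_euler("xyz",s["tool_rot"])
print("rec",rec,"tip",tip,"need tool mm",R.inv().apply(rec-tip), "tip-tcp in tool",R.inv().apply(tip-e))
# pin tip pixels
print(g[226:250,312:329].astype(int))
# case top plane check: slide face height by two-view (w1 vs this)
w1=dict(np.load("w1.npz"))
```

```text
button [317.66 128.1 ] [544.64  39.51 353.16] [619.9   69.77 178.94]
rec [547.    39.72  92.  ] tip [621.08  71.95 116.94] need tool mm [80.77 -1.69 24.93] tip-tcp in tool [-1.91  1.57 62.  ]
[[149 149 149 150 149 149 149 150 149 150 150 150 150 150 150 150 151]
 [148 149 149 149 149 149 150 150 150 149 150 150 151 150 151 150 150]
 [152 151 151 151 151 153 152 151 151 153 152 153 153 153 153 152 152]
 [166 168 167 167 167 167 167 167 168 168 169 169 169 169 171 169 169]
 [201 203 203 203 204 203 203 202 203 205 205 206 206 207 209 208 207]
 [228 229 229 228 227 227 228 227 229 229 230 230 230 231 231 232 231]
 [236 236 236 235 234 234 235 235 236 236 237 237 237 238 238 238 238]
 [237 238 237 235 235 235 236 236 237 237 238 238 239 240 240 239 239]
 [238 238 237 236 235 236 236 237 237 237 237 238 239 240 240 239 238]
 [238 238 238 237 237 237 237 236 235 235 237 238 239 240 239 239 238]
 [238 238 238 238 238 237 235 231 228 228 232 236 238 238 238 238 239]
 [238 238 238 238 238 235 225 212 203 207 217 228 235 237 237 238 239]
 [237 237 239 239 236 225 197 167 156 160 180 210 228 236 238 238 238]
 [238 238 239 239 231 203 159 132 125 129 147 183 219 234 238 238 238]
 [238 239 240 237 224 179 135 118 116 120 132 165 211 233 238 239 239]
 [239 239 239 236 217 165 125 115 116 119 128 156 203 231 238 239 239]
 [239 239 238 233 214 159 121 115 115 118 126 153 199 230 238 239 239]
 [239 239 238 233 213 157 121 116 117 118 126 151 199 230 238 239 239]
 [239 240 239 234 212 158 121 116 116 118 126 152 200 231 238 239 239]
 [239 241 240 234 212 156 122 116 116 119 126 153 201 232 238 239 239]
 [239 240 239 233 206 152 121 115 117 118 127 154 202 231 238 239 239]
 [239 239 238 231 203 150 120 117 117 119 128 152 201 230 237 238 238]
 [239 239 238 231 204 150 121 116 116 118 126 153 200 229 237 238 238]
 [240 240 238 231 201 148 119 115 115 118 125 150 197 228 236 238 238]]
```

Request:
move_arm:
  targets: "-1 2.0 -0.04 0 0 0 0; -1 2.0 -0.04 0 0 0 0; -1 2.0 -0.04 0 0 0 0; -1 2.08 -0.05 0 0 0 0; -1 0 0 0 0 0 0"

```text
clock: 8.4
eef_pos: [541.5, 35.3, 178.7]
tool_rot: [3.141, -0.005, -2.754]
force: [-0.3, -0.7, -0.7]
width: 17.4
gripper_force: 58.7
```

Request:
move_arm:
  targets: "-1 0 0 0.8 0 0 0; -1 0 0 0.8 0 0 0; -1 0 0 0 0 0 0; -1 0 0 0 0 0 0; -1 0 0 0 0 0 0"

```text
clock: 8.82
eef_pos: [546.2, 38.0, 162.4]
tool_rot: [3.141, -0.0, -2.752]
force: [-0.3, -0.0, -0.2]
width: 17.7
gripper_force: 58.7
```

Run:
```python
from h import *
np.set_printoptions(precision=2,suppress=True,linewidth=170)
for i in range(2):
    w=cams.get_image("wrist"); s=read_state(); print(s["clock"],s["eef_pos"],s["force"])
g=cv2.cvtColor(w["color"],cv2.COLOR_RGB2GRAY)
e=s["eef_pos"];R=Ro.from_euler("xyz",s["tool_rot"]); print(s["tool_rot"])
for d in (62,68,72,80): print(d,proj(w,e+R.apply([-1.91,1.57,d])))
cv2.imwrite("pics/w5.png",cv2.resize(w["color"][215:260,290:350,::-1],(800,600),interpolation=cv2.INTER_CUBIC))
np.savez("w5.npz",**w)
print(g[222:250,308:334])
```

```text
8.8667 [546.23  37.93 162.59] [-0.07 -0.94  0.03]
8.9167 [546.17  37.84 162.72] [-0.84 -0.09 -0.65]
[ 3.14  0.   -2.75]
62 [[320.06 241.14]]
68 [[320.04 238.57]]
72 [[320.02 236.91]]
80 [[319.99 233.74]]
[[151 152 151 152 151 152 152 151 152 151 152 152 151 151 151 151 152 151 152 152 151 153 151 149 138 116]
 [151 152 152 152 152 151 151 152 152 152 153 151 152 153 151 151 152 152 151 151 152 151 151 148 138 115]
 [152 152 151 152 152 151 152 151 151 152 151 151 151 152 152 152 152 152 152 152 151 152 152 149 137 117]
 [151 151 151 152 152 152 152 152 151 153 151 152 152 151 153 152 152 151 152 151 152 151 152 149 138 116]
 [151 151 152 151 152 151 152 152 152 152 152 151 152 152 152 151 152 151 152 153 152 152 151 149 138 116]
 [151 152 151 152 151 151 152 151 151 151 152 152 152 152 151 152 152 152 152 151 152 152 152 149 138 115]
 [151 151 151 151 152 152 151 152 152 152 152 152 153 151 152 151 152 151 152 152 152 152 152 149 138 116]
 [152 152 151 152 151 152 152 151 151 150 152 152 152 152 152 151 152 152 151 151 152 152 151 149 137 116]
 [151 150 152 151 151 152 152 151 151 15
[... 1400 characters left out ...]
 110 112 116 124 128 128 137 145 151 151 151 148 132 107]
 [151 151 151 151 151 150 150 146 133 116 110 109 110 112 118 126 132 137 145 149 151 151 151 147 132 108]
 [151 152 151 152 151 151 151 145 133 117 109 111 111 112 118 128 137 144 151 151 151 151 151 147 132 107]
 [151 151 150 151 151 151 150 144 131 116 110 109 110 112 118 128 139 148 150 149 150 151 151 146 133 107]
 [151 151 152 151 152 150 150 143 129 116 109 110 110 112 118 129 140 149 150 151 151 151 151 147 133 107]
 [150 152 151 151 151 150 149 143 128 115 110 109 110 111 119 129 140 148 150 151 152 151 150 146 132 107]
 [151 151 150 151 151 150 150 142 128 114 109 110 109 112 117 128 140 147 150 151 151 150 151 147 131 108]]
```

View pics/w5.png

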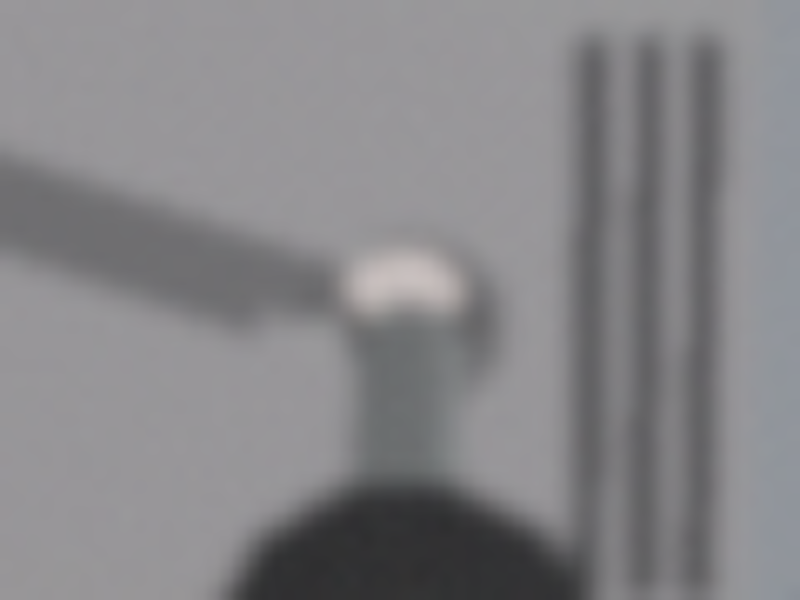

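The crop shows the tip at about (405,340), just in front of the white button at (405,280). The recess ring's right edge is near column 490. Lateral alignment is good; I'll go lower to settle the other axis.

Request:
move_arm:
  targets: "-1 0 0 0.25 0 0 0; -1 0 0 0.25 0 0 0; -1 0 0 0 0 0 0; -1 0 0 0 0 0 0; -1 0 0 0 0 0 0"

```text
clock: 9.33
eef_pos: [545.8, 37.6, 157.8]
tool_rot: [-3.142, 0.0, -2.752]
force: [0.7, 0.9, 0.1]
width: 17.3
gripper_force: 58.7
```

```bash
cat > look.py <<'E'
from h import *
np.set_printoptions(precision=2,suppress=True,linewidth=170)
w=cams.get_image("wrist"); s=read_state(); print(s["clock"],s["eef_pos"],s["force"])
g=cv2.cvtColor(w["color"],cv2.COLOR_RGB2GRAY)
e=s["eef_pos"];R=Ro.from_euler("xyz",s["tool_rot"])
for z in (94,92,90,88): print(z,proj(w,e+R.apply([-1.91,1.57,e[2]-z])))
print(g[228:248,310:332])
E
python3 look.py
```

```text
9.3833 [545.81  37.58 157.85] [ 0.07  0.08 -0.24]
94 [[320.09 240.42]]
92 [[320.09 239.56]]
90 [[320.08 238.71]]
88 [[320.07 237.88]]
[[153 152 152 153 153 154 153 152 152 153 153 152 153 153 154 152 153 153 153 152 153 152]
 [152 152 153 152 153 154 152 153 153 152 153 154 153 152 153 153 153 153 153 153 153 152]
 [152 153 153 154 152 152 153 153 152 153 153 153 153 153 152 152 153 153 153 153 152 152]
 [151 152 152 153 153 153 153 152 152 153 153 153 153 152 153 152 153 153 153 153 153 151]
 [143 147 150 152 152 152 152 153 153 153 152 153 152 153 153 153 153 153 153 153 153 153]
 [129 135 141 145 147 150 151 151 153 151 153 152 153 152 152 152 153 152 154 152 152 152]
 [117 120 126 129 134 142 143 147 149 150 150 149 149 150 151 152 153 153 153 152 153 152]
 [112 114 116 117 121 125 128 134 139 144 146 147 145 144 145 148 152 152 152 152 152 152]
 [112 113 111 112 112 114 122 133 141 145 149 151 150 145 140 143 147 151 152 153 153 152]
 [112 112 111 110 110 116 136 152 153 147 146 151 156 156 146 137 139 147 152 152 153 151]
 [112 112 111 110 108 119 141 155 148 133 129 133 145 15
[... 154 characters left out ...]
2 118 115 111 111 114 121 127 125 112 112 128 145 151 153 153]
 [139 134 127 120 113 107 106 108 109 111 111 112 119 124 120 107 107 124 142 150 152 152]
 [150 146 143 140 136 125 113 109 109 109 111 113 118 123 119 107 108 124 142 150 152 152]
 [152 151 151 152 149 139 124 112 109 110 111 114 118 123 119 109 112 128 144 151 152 151]
 [153 152 153 155 153 147 132 117 110 110 112 112 119 123 121 114 119 133 147 152 153 153]
 [152 154 153 153 151 147 133 117 110 110 111 113 118 125 123 122 127 140 150 153 153 153]
 [153 153 153 152 152 145 132 116 112 110 111 113 119 126 127 130 137 145 152 153 152 152]
 [153 153 152 151 150 143 129 115 111 111 110 113 118 127 134 140 146 150 152 153 153 152]]
```

Request:
move_arm:
  targets: "-1 -0.12 0 0 0 0 0; -1 0 0 0.07 0 0 0; -1 0 0 0.07 0 0 0; -1 0 0 0 0 0 0; -1 0 0 0 0 0 0"

```text
clock: 9.8
eef_pos: [546.8, 38.0, 156.3]
tool_rot: [3.142, -0.0, -2.752]
force: [0.3, -0.4, -1.0]
width: 17.5
gripper_force: 58.7
```

```bash
python3 look.py
```

```text
9.85 [546.84  38.04 156.36] [-1.14 -0.57 -0.58]
94 [[320.1  241.07]]
92 [[320.09 240.19]]
90 [[320.08 239.34]]
88 [[320.08 238.49]]
[[152 153 153 153 153 153 153 153 152 153 152 153 152 152 154 152 153 153 153 153 153 152]
 [153 152 154 153 153 153 152 152 152 153 152 153 153 153 153 153 153 154 152 153 153 152]
 [153 153 153 152 152 152 153 152 153 153 153 152 154 152 153 153 152 152 153 153 154 153]
 [152 153 152 152 153 153 153 153 152 153 153 153 153 153 153 152 153 153 153 153 153 153]
 [153 153 153 153 153 154 153 152 153 154 153 153 153 153 153 153 153 154 154 153 153 153]
 [151 152 153 152 153 153 152 152 151 150 149 149 150 152 154 153 153 153 153 153 153 152]
 [144 146 150 151 152 153 151 151 150 151 150 147 146 147 150 151 152 152 152 153 153 152]
 [128 134 141 145 146 151 154 158 159 162 161 157 151 146 142 144 148 151 153 152 154 152]
 [117 121 125 129 134 144 158 171 177 176 174 172 171 160 146 136 140 147 151 153 154 152]
 [112 114 114 114 118 132 157 175 175 164 161 165 170 170 155 133 131 143 151 153 152 152]
 [112 112 111 108 108 120 146 162 154 139 133 138 150 159 
[... 152 characters left out ...]
7 113 114 112 112 114 121 127 123 108 107 124 141 151 152 152]
 [114 113 110 109 111 111 106 106 108 110 110 113 119 124 120 107 108 123 140 151 152 152]
 [123 120 114 113 121 124 115 107 108 110 111 113 119 124 121 109 111 126 141 150 153 153]
 [140 135 128 125 132 136 125 113 109 110 111 112 118 123 121 113 118 131 145 151 152 152]
 [150 148 143 143 145 144 132 117 111 111 111 114 118 123 124 119 124 138 148 152 153 153]
 [153 151 151 150 151 146 132 117 110 110 111 112 119 125 127 127 134 144 151 153 153 152]
 [153 152 153 152 151 145 131 117 110 111 111 114 119 127 134 138 145 150 152 153 152 152]
 [152 153 152 152 150 144 130 116 111 110 111 113 119 129 138 147 150 153 153 153 153 153]]
```

Request:
move_arm:
  targets: "-1 -0.02 0.01 0.06 0 0 0; -1 0 0 0.06 0 0 0; -1 0 0 0.06 0 0 0; -1 0 0 0 0 0 0; -1 0 0 0 0 0 0"

```text
clock: 10.27
eef_pos: [547.0, 38.2, 154.5]
tool_rot: [3.142, -0.0, -2.752]
force: [-0.6, -0.0, -0.6]
width: 17.7
gripper_force: 58.7
```

Request:
move_arm:
  targets: "-1 0 0 0.05 0 0 0; -1 0 0 0.05 0 0 0; -1 0 0 0 0 0 0; -1 0 0 0 0 0 0"

```text
clock: 10.6
eef_pos: [547.0, 38.2, 153.6]
tool_rot: [3.142, -0.0, -2.752]
force: [-0.6, -0.1, -0.7]
width: 17.3
gripper_force: 58.7
```

```bash
python3 look.py
```

```text
10.65 [546.96  38.22 153.55] [-1.04  0.04 -0.25]
94 [[320.16 242.21]]
92 [[320.15 241.32]]
90 [[320.14 240.44]]
88 [[320.14 239.58]]
[[153 154 152 153 153 152 153 153 153 153 152 153 153 152 152 153 153 153 153 153 153 153]
 [153 152 153 153 153 154 153 153 152 153 152 153 152 154 153 153 152 153 153 154 153 152]
 [153 152 152 152 153 153 153 153 153 152 153 152 152 153 152 153 154 153 153 154 154 152]
 [154 152 153 152 152 152 153 153 153 153 153 153 153 153 152 152 153 153 153 152 153 152]
 [153 153 153 152 153 152 154 153 153 153 152 153 152 153 153 152 153 152 153 153 152 152]
 [153 152 153 152 154 153 153 152 152 153 153 152 153 152 152 153 153 153 152 152 153 152]
 [152 152 152 153 152 152 153 153 151 151 150 149 149 151 153 153 153 154 152 153 154 152]
 [144 146 151 151 151 152 151 152 150 150 148 146 144 145 148 150 151 153 153 154 153 152]
 [129 135 142 144 147 150 153 155 156 155 152 149 147 144 141 143 148 152 153 153 153 153]
 [116 121 125 128 133 141 154 162 160 151 147 149 151 151 142 135 140 147 152 152 153 152]
 [112 113 114 113 116 129 147 157 149 135 129 132 141 148
[... 153 characters left out ...]
2 119 115 111 112 113 119 124 120 110 111 129 145 151 152 151]
 [111 111 107 103  96  94  99 107 109 109 110 113 119 120 116 105 107 123 142 151 153 152]
 [114 113 110 104  97  93  95 103 108 110 111 113 117 121 117 105 107 124 142 151 152 152]
 [124 120 113 107 101  97  98 104 108 111 112 113 118 122 119 109 111 128 143 151 153 152]
 [140 135 127 121 117 113 109 108 109 110 111 112 118 122 121 115 118 133 146 152 153 153]
 [149 147 142 139 138 133 124 113 111 109 111 113 118 124 123 120 127 140 149 152 153 151]
 [152 153 151 151 147 143 128 115 111 111 110 113 118 126 127 129 137 147 151 153 153 152]
 [153 154 152 152 151 144 129 116 110 111 112 113 119 128 134 139 145 150 152 153 152 152]]
```

Request:
move_arm:
  targets: "-1 -0.04 0 0.04 0 0 0; -1 0 0 0.05 0 0 0; -1 0 0 0 0 0 0; -1 0 0 0 0 0 0"

```text
clock: 10.98
eef_pos: [547.3, 38.4, 152.6]
tool_rot: [3.142, -0.0, -2.752]
force: [0.1, -0.6, -0.4]
width: 17.6
gripper_force: 58.7
```

Request:
move_arm:
  targets: "-1 0 0 0.05 0 0 0; -1 0 0 0.05 0 0 0; -1 0 0 0 0 0 0; -1 0 0 0 0 0 0"

```text
clock: 11.32
eef_pos: [547.3, 38.4, 151.6]
tool_rot: [3.142, -0.0, -2.752]
force: [-0.2, 1.0, -0.8]
width: 17.7
gripper_force: 58.7
```

```bash
python3 look.py
```

```text
11.3667 [547.35  38.36 151.67] [ 0.07 -0.   -0.94]
94 [[320.14 243.1 ]]
92 [[320.13 242.2 ]]
90 [[320.12 241.31]]
88 [[320.12 240.43]]
[[153 153 152 153 152 154 152 152 153 154 153 153 153 152 153 153 153 154 153 153 152 153]
 [153 153 153 152 153 153 153 153 154 153 154 153 153 153 152 153 153 153 152 152 153 152]
 [153 153 153 152 152 153 154 153 153 153 152 153 153 153 154 152 153 153 153 153 152 152]
 [153 153 153 153 153 153 154 152 153 153 152 153 153 153 153 154 154 152 153 153 153 153]
 [152 153 153 153 153 153 152 154 153 152 154 152 153 152 153 153 154 152 153 153 153 152]
 [153 152 153 153 153 153 153 153 152 153 153 153 152 153 153 154 153 153 153 153 153 153]
 [152 153 153 153 153 153 153 153 151 151 150 150 151 152 152 153 153 154 153 153 153 153]
 [148 150 151 151 153 153 153 151 149 147 145 145 146 147 148 150 152 153 153 153 153 151]
 [136 141 144 148 149 151 152 151 148 144 141 141 142 139 139 144 148 152 152 153 152 152]
 [121 126 128 133 139 144 150 152 148 138 135 137 140 139 134 134 142 149 153 153 153 152]
 [113 115 116 117 120 131 145 151 140 126 122 125 131 1
[... 155 characters left out ...]
8 119 113 111 111 113 119 122 120 110 113 130 144 152 152 153]
 [111 111 109 103  98  98 103 107 110 109 111 113 118 121 115 105 107 125 141 151 152 152]
 [113 112 108 103  96  92  96 103 107 110 110 113 117 122 116 104 106 123 141 150 152 153]
 [121 114 111 104  98  94  95 103 107 110 111 113 118 122 118 107 109 124 141 151 152 152]
 [134 127 121 114 106 100 101 104 109 110 111 114 118 123 120 111 113 128 145 151 152 153]
 [146 143 139 132 122 114 110 108 110 111 111 113 119 123 122 116 119 133 147 152 153 153]
 [152 151 150 146 140 132 122 113 110 110 111 113 119 125 124 121 129 140 149 153 152 152]
 [153 152 152 152 149 141 127 115 110 110 111 113 119 126 131 133 139 148 152 154 152 152]]
```

Request:
move_arm:
  targets: "-1 0 0 0.05 0 0 0; -1 0 0 0.05 0 0 0; -1 0 0 0 0 0 0; -1 0 0 0 0 0 0"

```text
clock: 11.7
eef_pos: [547.4, 38.4, 150.7]
tool_rot: [3.142, -0.0, -2.752]
force: [-1.0, 0.1, -0.5]
width: 17.3
gripper_force: 58.7
```

Request:
move_arm:
  targets: "-1 0 0 0.05 0 0 0; -1 0 0 0.05 0 0 0; -1 0 0 0 0 0 0; -1 0 0 0 0 0 0"

```text
clock: 12.03
eef_pos: [547.5, 38.4, 149.9]
tool_rot: [-3.142, 0.0, -2.752]
force: [-1.2, 0.3, 0.4]
width: 17.7
gripper_force: 58.8
```

```bash
python3 look.py
```

```text
12.0833 [547.56  38.43 149.88] [0.06 0.1  0.19]
94 [[320.16 243.91]]
92 [[320.15 243.  ]]
90 [[320.14 242.1 ]]
88 [[320.13 241.21]]
[[153 153 153 153 153 153 152 153 153 153 153 153 153 153 152 154 152 153 154 153 153 153]
 [153 154 152 152 153 153 153 153 154 153 153 153 153 153 153 153 153 152 154 154 153 152]
 [152 153 154 153 153 153 153 153 153 154 154 153 153 153 153 153 154 153 154 152 154 152]
 [153 153 154 152 153 152 152 151 153 153 152 154 152 153 153 153 153 153 154 153 153 152]
 [152 152 153 153 153 152 153 154 153 154 153 153 153 152 153 153 153 152 153 153 153 153]
 [153 153 153 152 153 153 152 153 154 153 153 153 152 154 152 153 153 153 153 152 154 152]
 [152 153 152 153 154 153 153 152 152 153 152 152 152 152 153 152 153 154 153 153 153 152]
 [149 152 152 153 154 153 153 151 151 149 146 147 147 148 150 151 153 153 153 153 153 152]
 [142 145 147 150 151 150 150 149 145 139 134 133 133 138 143 149 151 152 154 154 153 153]
 [126 130 136 139 143 141 141 140 138 128 122 119 120 126 133 141 147 151 152 153 152 153]
 [115 117 120 123 122 122 123 126 124 118 113 112 116 122 
[... 152 characters left out ...]
9 111 111 110 112 112 116 119 118 112 115 128 145 151 153 152]
 [112 112 109 103  97  97 101 106 108 109 110 113 116 119 115 106 108 123 140 150 152 152]
 [113 111 108 103  95  92  95 103 108 110 110 113 118 121 116 105 104 120 138 149 153 152]
 [115 112 110 104  97  93  96 103 108 110 111 112 118 122 117 106 106 121 139 149 153 152]
 [128 123 118 109 102  98  98 104 108 110 110 112 117 124 120 110 110 125 141 150 152 153]
 [143 139 133 123 117 113 108 108 108 110 111 113 118 124 121 115 115 130 144 151 153 153]
 [151 149 147 141 139 132 121 112 111 111 111 113 119 126 126 119 123 137 148 153 153 152]
 [152 152 152 150 148 142 128 115 111 110 110 113 119 126 128 127 136 145 151 152 153 152]]
```

Request:
move_arm:
  targets: "-1 0 0 0.04 0 0 0; -1 0 0 0.04 0 0 0; -1 0 0 0 0 0 0; -1 0 0 0 0 0 0; -1 0 0 0 0 0 0"

```text
clock: 12.5
eef_pos: [547.5, 38.4, 149.0]
tool_rot: [-3.142, 0.0, -2.752]
force: [-0.1, -0.3, 1.9]
width: 17.3
gripper_force: 58.8
```

Request:
move_arm:
  targets: "-1 0 0 0.04 0 0 0; -1 0 0 0.04 0 0 0; -1 0 0 0 0 0 0; -1 0 0 0 0 0 0; -1 0 0 0 0 0 0"

```text
clock: 12.92
eef_pos: [547.4, 38.4, 148.1]
tool_rot: [3.142, 0.0, -2.752]
force: [-0.4, 0.6, 2.4]
width: 17.8
gripper_force: 58.8
```

Force is climbing softly (about 0.5 N/mm) with the tip at z ≈ 88, so the pin is in the recess and on the sprung button. The slide's face must be at z ≈ 96. I'll press further.

Request:
move_arm:
  targets: "-1 0 0 0.06 0 0 0; -1 0 0 0.06 0 0 0; -1 0 0 0.06 0 0 0; -1 0 0 0 0 0 0; -1 0 0 0 0 0 0"

```text
clock: 13.33
eef_pos: [547.4, 38.4, 146.3]
tool_rot: [-3.142, 0.0, -2.752]
force: [-0.1, -0.6, 3.6]
width: 17.8
gripper_force: 58.9
```

Request:
move_arm:
  targets: "-1 0 0 0.05 0 0 0; -1 0 0 0.05 0 0 0; -1 0 0 0 0 0 0; -1 0 0 0 0 0 0"

```text
clock: 13.67
eef_pos: [547.4, 38.3, 145.3]
tool_rot: [-3.142, 0.0, -2.752]
force: [0.0, 0.5, 3.5]
width: 17.4
gripper_force: 58.9
```

Request:
move_arm:
  targets: "-1 0 0 0.05 0 0 0; -1 0 0 0 0 0 0; -1 0 0 0 0 0 0; -1 0 0 0 0 0 0"

```text
clock: 14.0
eef_pos: [547.4, 38.4, 144.8]
tool_rot: [-3.142, 0.0, -2.752]
force: [-0.2, 0.0, 4.4]
width: 17.3
gripper_force: 58.9
```

Request:
move_arm:
  targets: "-1 0 0 0.04 0 0 0; -1 0 0 0 0 0 0; -1 0 0 0 0 0 0; -1 0 0 0 0 0 0"

```text
clock: 14.33
eef_pos: [547.5, 38.4, 144.5]
tool_rot: [-3.142, 0.0, -2.752]
force: [0.4, 0.2, 5.4]
width: 17.4
gripper_force: 59.1
```

Request:
move_arm:
  targets: "-1 0 0 0.04 0 0 0; -1 0 0 0 0 0 0; -1 0 0 0 0 0 0; -1 0 0 0 0 0 0"

```text
clock: 14.67
eef_pos: [547.7, 38.5, 144.4]
tool_rot: [-3.141, 0.001, -2.752]
force: [-0.9, 0.6, 6.4]
width: 17.8
gripper_force: 59.4
```

Request:
move_arm:
  targets: "-1 0 0.06 0 0 0 0; -1 0 0.08 0 0 0 0; -1 0 0.1 0 0 0 0; -1 0 0.1 0 0 0 0; -1 0 0.1 0 0 0 0"

```text
clock: 15.08
eef_pos: [546.7, 40.7, 144.4]
tool_rot: [-3.139, 0.001, -2.753]
force: [-0.0, -3.5, 6.2]
width: 17.5
gripper_force: 59.3
```

Request:
move_arm:
  targets: "-1 0 0.12 0 0 0 0; -1 0 0.12 0 0 0 0; -1 0 0.12 0 0 0 0"

```text
clock: 15.33
eef_pos: [545.4, 44.0, 144.4]
tool_rot: [-3.139, 0.001, -2.753]
force: [0.7, -3.1, 5.0]
width: 17.5
gripper_force: 59.3
```

Request:
move_arm:
  targets: "-1 0 0.18 0 0 0 0; -1 0 0.18 0 0 0 0; -1 0 0.18 0 0 0 0; -1 0 0.18 0 0 0 0; -1 0 0.18 0 0 0 0"

```text
clock: 15.75
eef_pos: [541.9, 52.3, 144.4]
tool_rot: [-3.139, 0.001, -2.753]
force: [1.0, -3.0, 5.8]
width: 17.5
gripper_force: 59.3
```

Request:
move_arm:
  targets: "-1 0 0.18 0.01 0 0 0; -1 0 0.18 0 0 0 0; -1 0 0.18 0 0 0 0; -1 0 0.18 0 0 0 0; -1 0 0.18 0 0 0 0"

```text
clock: 16.17
eef_pos: [538.5, 60.7, 144.3]
tool_rot: [-3.139, 0.001, -2.753]
force: [1.0, -2.1, 6.6]
width: 17.9
gripper_force: 59.3
```

Request:
move_arm:
  targets: "-1 0 0.18 0 0 0 0; -1 0 0.18 0 0 0 0; -1 0 0.18 0 0 0 0; -1 0 0.18 0 0 0 0; -1 0 0.18 0 0 0 0"

```text
clock: 16.58
eef_pos: [535.1, 69.0, 144.3]
tool_rot: [-3.139, 0.001, -2.753]
force: [1.0, -4.3, 6.0]
width: 17.8
gripper_force: 59.3
```

Request:
move_arm:
  targets: "-1 0 0.15 0 0 0 0; -1 0 0.15 0 0 0 0; -1 0 0.12 0 0 0 0; -1 0 0.1 0 0 0 0; -1 0 0.08 0 0 0 0"

```text
clock: 17.0
eef_pos: [532.7, 74.7, 144.2]
tool_rot: [-3.139, 0.001, -2.753]
force: [0.9, -1.5, 5.8]
width: 16.9
gripper_force: 59.3
```

Request:
move_arm:
  targets: "-1 0 0.08 0 0 0 0; -1 0 0.08 0 0 0 0; -1 0 0.08 0 0 0 0; -1 0 0.08 0 0 0 0; -1 0 0.06 0 0 0 0"

```text
clock: 17.42
eef_pos: [531.3, 78.1, 144.2]
tool_rot: [-3.139, 0.001, -2.753]
force: [0.3, -2.6, 6.5]
width: 17.7
gripper_force: 59.3
```

Request:
move_arm:
  targets: "-1 0 0.05 0 0 0 0; -1 0 0.05 0 0 0 0; -1 0 0.04 0 0 0 0; -1 0 0 0 0 0 0"

```text
clock: 17.75
eef_pos: [530.7, 79.5, 144.2]
tool_rot: [-3.139, 0.001, -2.753]
force: [1.1, -3.3, 6.4]
width: 17.1
gripper_force: 59.3
```

Request:
move_arm:
  targets: "-1 0 0.05 0 0 0 0; -1 0 0.05 0 0 0 0; -1 0 0 0 0 0 0; -1 0 0 0 0 0 0"

```text
clock: 18.08
eef_pos: [530.3, 80.4, 144.2]
tool_rot: [-3.139, 0.001, -2.753]
force: [0.9, -2.1, 6.4]
width: 17.7
gripper_force: 59.3
```

Request:
move_arm:
  targets: "-1 0 0.05 0 0 0 0; -1 0 0.03 0 0 0 0; -1 0 0 0 0 0 0; -1 0 0 0 0 0 0"

```text
clock: 18.42
eef_pos: [530.2, 80.8, 144.2]
tool_rot: [-3.139, 0.001, -2.753]
force: [0.9, -3.8, 5.0]
width: 17.4
gripper_force: 59.3
```

Request:
move_arm:
  targets: "-1 0 0.04 0 0 0 0; -1 0 0.04 0 0 0 0; -1 0 0 0 0 0 0; -1 0 0 0 0 0 0"

```text
clock: 18.75
eef_pos: [530.0, 81.1, 144.2]
tool_rot: [-3.138, 0.001, -2.753]
force: [1.0, -3.9, 5.4]
width: 17.7
gripper_force: 59.3
```

Request:
move_arm:
  targets: "-1 0 0.04 0 0 0 0; -1 0 0 0 0 0 0; -1 0 0 0 0 0 0; -1 0 0 0 0 0 0"

```text
clock: 19.08
eef_pos: [530.0, 81.3, 144.2]
tool_rot: [-3.138, 0.001, -2.753]
force: [2.1, -4.3, 5.0]
width: 17.7
gripper_force: 59.3
```

Request:
move_arm:
  targets: "-1 0 0.05 0 0 0 0; -1 0 0.05 0 0 0 0; -1 0 0 0 0 0 0; -1 0 0 0 0 0 0; -1 0 0 0 0 0 0"

```text
clock: 19.5
eef_pos: [529.7, 81.8, 144.2]
tool_rot: [-3.138, 0.001, -2.754]
force: [1.4, -4.9, 4.2]
width: 17.6
gripper_force: 59.4
```

Request:
move_arm:
  targets: "-1 0 0.05 0 0 0 0; -1 0 0.05 0 0 0 0; -1 0 0 0 0 0 0; -1 0 0 0 0 0 0; -1 0 0 0 0 0 0"

```text
clock: 19.92
eef_pos: [529.5, 82.2, 144.2]
tool_rot: [-3.137, 0.001, -2.754]
force: [1.4, -6.4, 5.1]
width: 17.5
gripper_force: 59.4
```

Request:
move_arm:
  targets: "-1 0 -0.1 0 0 0 0; -1 0 0 -0.1 0 0 0; -1 0 0 -0.15 0 0 0; -1 0 0 -0.2 0 0 0; -1 0 0 -0.2 0 0 0"

```text
clock: 20.33
eef_pos: [528.5, 82.0, 149.8]
tool_rot: [-3.139, -0.001, -2.753]
force: [2.0, -5.6, -1.5]
width: 17.5
gripper_force: 58.8
```

Request:
move_arm:
  targets: "-1 0 -0.05 -0.1 0 0 0; -1 0 -0.05 0 0 0 0; -1 0 0 0 0 0 0"

```text
clock: 20.58
eef_pos: [528.6, 82.0, 150.7]
tool_rot: [-3.14, -0.001, -2.753]
force: [1.2, -5.3, -2.5]
width: 17.3
gripper_force: 58.7
```

Request:
move_arm:
  targets: "-1 0 -0.07 0 0 0 0; -1 0 -0.07 0 0 0 0; -1 0 -0.06 0 0 0 0; -1 0 0 0 0 0 0; -1 0 0 0 0 0 0"

```text
clock: 21.0
eef_pos: [529.1, 81.7, 151.1]
tool_rot: [-3.141, -0.001, -2.752]
force: [0.1, -4.8, -3.8]
width: 17.3
gripper_force: 58.7
```

Request:
move_arm:
  targets: "-1 0 -0.07 0 0 0 0; -1 0 -0.07 0 0 0 0; -1 0 0 0 0 0 0; -1 0 0 0 0 0 0; -1 0 0 0 0 0 0"

```text
clock: 21.42
eef_pos: [529.8, 81.2, 151.4]
tool_rot: [3.141, -0.0, -2.752]
force: [1.0, -2.7, -2.0]
width: 17.8
gripper_force: 58.7
```

```bash
python3 look.py | head -5
python3 - <<'E'
from h import *
w=cams.get_image("wrist"); print(read_state()["torque"],read_state()["force"])
cv2.imwrite("pics/w6.png",cv2.resize(w["color"][170:320,220:420,::-1],(800,600),interpolation=cv2.INTER_CUBIC))
E
```

```text
21.4667 [529.8   81.18 151.43] [-1.4  -2.63 -2.5 ]
94 [[320.13 243.24]]
92 [[320.12 242.34]]
90 [[320.11 241.45]]
88 [[320.1  240.57]]
[-0.67781047 -0.04750987  0.01876033] [ 1.10958643 -1.33132363 -1.11564028]
```

View pics/w6.png

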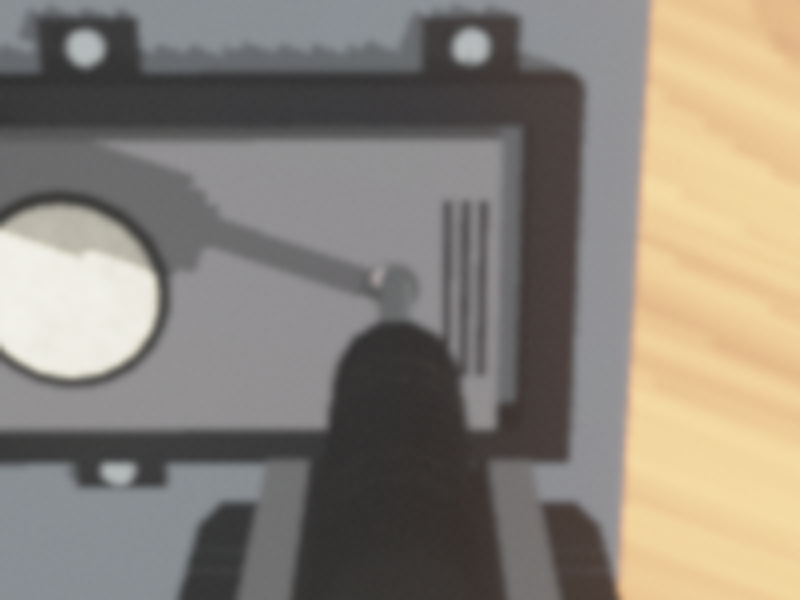

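The crop shows the slide well out. The filter disc that was under the hood is visible at (65,290), and the pin stands in the recess at (395,290) against its outer wall. I'll lift the pin clear.

Request:
move_arm:
  targets: "-1 0 -0.06 0 0 0 0; -1 0 0 -0.1 0 0 0; -1 0 0 -0.2 0 0 0; -1 0 0 -0.3 0 0 0; -1 0 0 -0.3 0 0 0"

```text
clock: 21.93
eef_pos: [530.4, 80.9, 160.9]
tool_rot: [3.141, 0.001, -2.752]
force: [0.0, -0.4, -0.2]
width: 17.6
gripper_force: 58.9
```

Request:
move_arm:
  targets: "-1 0 0 -0.4 0 0 0; -1 0 0 -0.5 0 0 0; -1 0 0 0 0 0 0; -1 0 0 0 0 0 0; -1 0 0 0 0 0 0"

```text
clock: 22.35
eef_pos: [530.2, 80.3, 169.5]
tool_rot: [3.141, 0.0, -2.752]
force: [0.2, 0.7, -1.9]
width: 17.5
gripper_force: 58.9
```

```bash
python3 look.py
python3 - <<'E'
from h import *
w=cams.get_image("wrist"); s=read_state(); e=s["eef_pos"]; np.savez("w7.npz",**{**w,"eef":e})
R=Ro.from_euler("xyz",s["tool_rot"]); print(s["eef_pos"],s["tool_rot"],s["force"])
g=cv2.cvtColor(w["color"],cv2.COLOR_RGB2GRAY).astype(float)[215:245,300:340]; v,u=np.mgrid[215:245,300:340]
wt=np.clip(g-163,0,None); print("white",wt.sum(),(u*wt).sum()/wt.sum(),(v*wt).sum()/wt.sum())
w5=dict(np.load("w5.npz")); g=cv2.cvtColor(w5["color"],cv2.COLOR_RGB2GRAY).astype(float)[215:245,300:331]; v,u=np.mgrid[215:245,300:331]
wt=np.clip(g-163,0,None); b=np.array([(u*wt).sum()/wt.sum(),(v*wt).sum()/wt.sum()]); print("w5 white",b,back(w5,b,90))
E
```

```text
22.4 [530.1   80.27 169.33] [ 0.63 -0.27 -1.52]
94 [[320.08 235.33]]
92 [[320.07 234.54]]
90 [[320.06 233.77]]
88 [[320.05 233.  ]]
[[144 143 142 143 142 142 142 142 143 141 138 135 136 139 142 142 143 143 142 139 125 102]
 [141 143 143 143 145 148 153 158 161 159 153 142 134 133 138 141 143 143 143 139 124 103]
 [139 143 144 143 150 162 171 176 178 177 172 159 141 129 130 137 141 142 143 139 126 102]
 [137 142 142 144 152 170 181 183 184 183 182 172 153 128 123 131 139 142 142 139 125 102]
 [137 143 142 139 147 167 180 184 185 184 183 175 155 124 114 126 139 142 142 138 125 103]
 [141 144 141 133 134 152 172 181 183 183 179 166 141 114 108 122 136 141 143 139 126 102]
 [142 144 142 132 120 129 151 166 172 171 163 145 120 101 103 121 136 142 142 138 124 102]
 [143 145 143 133 117 110 120 135 143 144 134 117  99  96 104 121 136 142 142 138 125 102]
 [143 143 144 137 121 107 101 106 110 111 106  98  94  99 109 125 137 142 141 138 125 103]
 [144 143 143 140 129 115 102  96  96  98  97  97  99 107 117 131 139 142 142 139 125 103]
 [143 143 143 142 136 126 113 103 100 101 101 102 107 115 
[... 407 characters left out ...]
143 143 141 133 118 108 104 105 105 108 115 126 136 141 143 142 142 138 126 104]
 [143 143 143 142 140 132 117 107 105 105 105 108 115 127 136 142 143 142 143 139 124 105]
 [143 143 144 143 140 132 118 107 105 105 105 108 116 127 136 142 143 143 142 138 125 104]
 [143 143 142 142 141 132 118 107 105 105 105 108 115 126 137 142 142 142 143 138 125 104]
 [142 143 142 142 140 132 117 108 104 104 106 108 116 126 135 141 142 143 142 138 125 103]]
[530.03332345  80.20786761 169.24311732] [ 3.14142571e+00 -3.79984635e-04 -2.75193790e+00] [ 0.55300253  0.87745684 -0.53207626]
white 398.0 318.2437185929648 231.9748743718593
w5 white [319.69111111 235.41777778] [546.53090413  39.41388762  90.        ]
```

Request:
move_arm:
  targets: "-1 0 0 -1 0 0 0; -1 -2 0 0 0 0 0; -1 -2 0 0 0 0 0; -1 -2 0 0 0 0 0; -1 -2 0 0 0 0 0"

```text
clock: 22.87
eef_pos: [605.1, 110.9, 180.2]
tool_rot: [-3.142, 0.0, -2.752]
force: [0.1, -0.3, -0.7]
width: 17.5
gripper_force: 58.9
```

Request:
move_arm:
  targets: "-1 0 0 0 0 0 0; -1 0 0 0 0 0 0; -1 0 0 0 0 0 0; -1 0 0 0 0 0 0; -1 0 0 0 0 0 0"

```text
clock: 23.28
eef_pos: [603.5, 110.1, 179.6]
tool_rot: [-3.142, -0.001, -2.752]
force: [-0.1, 0.6, -1.0]
width: 17.7
gripper_force: 58.9
```

Run:
```python
from h import *
np.set_printoptions(precision=2,suppress=True,linewidth=170)
w=cams.get_image("wrist"); s=read_state(); e=s["eef_pos"]; print(e,s["tool_rot"])
p=proj(w,[547.0-45*.384,39.72+45*.923,96])[0]; print("pred for 45",p)
g=cv2.cvtColor(w["color"],cv2.COLOR_RGB2GRAY).astype(float); c=p.round().astype(int)
v,u=np.mgrid[c[1]-11:c[1]+12,c[0]-11:c[0]+12]; gg=g[c[1]-11:c[1]+12,c[0]-11:c[0]+12]; bg=np.median(gg)
wt=np.clip(gg-bg-12,0,None); b=np.array([(u*wt).sum(),(v*wt).sum()])/wt.sum(); print("button",b,bg,wt.sum())
r=back(w,b+[.4,.2],92); d=r-[547.0,39.72,92]; print(r,d,"travel",np.hypot(d[0],d[1]),"heading",np.degrees(np.arctan2(d[1],d[0])))
print(gg.astype(int))
```

```text
[603.66 110.14 179.67] [-3.14 -0.   -2.75]
pred for 45 [319.98 127.98]
button [318.55 128.08] 141.0 1276.0
[530.23  80.64  92.  ] [-16.77  40.92   0.  ] travel 44.22487897104743 heading 112.27891319025366
[[141 141 141 141 141 141 141 142 142 140 141 141 142 141 142 141 141 141 142 141 141 138 129]
 [142 142 142 142 141 142 142 141 141 141 141 141 142 141 142 141 141 140 141 142 140 139 129]
 [141 141 141 141 140 141 141 141 140 140 139 140 141 141 141 141 142 141 142 142 140 139 129]
 [141 142 142 141 141 141 140 138 137 135 133 134 134 137 139 141 142 142 143 141 141 139 129]
 [143 142 142 142 141 140 137 134 130 126 123 122 122 126 133 138 140 141 141 141 141 139 129]
 [142 142 141 141 141 137 133 130 125 121 119 117 114 114 122 130 138 140 141 142 142 139 130]
 [142 142 142 141 139 135 130 129 131 135 136 131 121 109 110 120 131 138 141 141 141 139 129]
 [142 142 142 140 137 133 132 141 152 162 163 157 143 122 109 110 123 134 140 141 141 139 129]
 [141 141 141 140 137 138 146 162 172 177 179 175 164 142 118 107 114 128 138 141 142 140 129]
 [142 142 141 140 137 143 159 175 181 18
[... 590 characters left out ...]
1 110 122 134 141 142 142 139 128]
 [141 141 141 141 138 134 130 130 134 139 138 132 122 110 109 118 129 138 140 141 141 137 125]
 [142 141 142 141 140 137 131 127 125 122 120 116 114 113 118 126 135 140 142 141 140 138 123]
 [142 141 140 141 140 139 136 132 127 124 121 120 122 124 129 136 139 141 141 141 140 138 123]
 [140 142 141 141 141 141 139 136 134 133 132 132 133 136 138 139 141 142 141 141 141 136 124]
 [141 141 140 142 140 141 140 139 139 138 138 137 139 141 139 141 141 142 141 142 141 137 124]
 [141 141 141 140 141 141 141 140 141 140 140 141 140 141 140 141 141 141 140 141 140 137 125]
 [140 140 141 140 141 140 140 140 141 141 141 141 140 141 140 141 141 141 141 140 140 137 123]]
```

Run:
```python
from h import *
np.set_printoptions(linewidth=170)
w=cams.get_image("wrist"); g=cv2.cvtColor(w["color"],cv2.COLOR_RGB2GRAY)
print(g[232:250,312:330])
s=read_state(); s=plan([603.7,110.1,205],112.3,1,-1); s=plan([514.3,-363.1,205],112.3,15,-1,s)
```

```text
[[230 230 229 228 227 227 229 230 231 230 229 228 228 228 229 229 229 228]
 [230 230 230 229 229 229 231 231 231 230 229 228 229 229 229 229 229 228]
 [231 231 231 230 230 230 231 232 231 230 228 228 229 229 229 229 229 229]
 [230 231 231 231 232 231 231 230 230 228 228 227 228 229 230 230 231 230]
 [229 229 230 230 230 230 227 224 223 224 226 227 228 229 230 231 230 230]
 [229 228 229 228 227 222 212 197 194 203 215 222 226 228 229 230 229 229]
 [229 228 228 227 219 198 170 151 148 159 182 209 222 228 229 229 229 229]
 [229 229 228 224 207 166 133 119 117 125 149 186 218 227 230 229 229 229]
 [230 230 228 220 191 147 117 109 109 113 133 170 211 226 230 229 229 229]
 [231 231 228 218 184 138 111 107 109 112 127 161 204 223 228 228 228 228]
 [232 231 229 218 183 137 112 108 110 113 126 160 200 222 227 228 228 229]
 [231 230 227 216 179 133 111 108 109 112 125 160 200 221 227 229 229 230]
 [229 229 226 212 172 130 111 109 109 112 127 160 200 221 227 228 228 230]
 [229 229 225 211 167 127 110 109 109 112 126 160 201 222 227 227 227 229]
 [229 229 225 209 166 127 110 109 109 112 126 159 199 222 227 228 227 228]
 [230 230 226 210 168 127 110 109 110 111 125 155 195 220 227 228 228 228]
 [230 230 227 211 167 126 111 110 109 112 123 151 192 220 227 229 229 229]
 [230 230 225 205 159 122 109 108 109 112 122 150 191 219 227 229 229 228]]
-1 0.01 -0.01 -2.53 -0.00 -0.01 0.01
-1 1.75 -2.69 -0.00 0.00 0.00 0.00; -1 1.75 -2.69 -0.00 0.00 0.00 0.00; -1 1.75 -2.69 -0.00 0.00 0.00 0.00; -1 1.75 -2.69 -0.00 0.00 0.00 0.00; -1 1.75 -2.69 -0.00 0.00 0.00 0.00
-1 1.75 -2.69 -0.00 0.00 0.00 0.00; -1 1.75 -2.69 -0.00 0.00 0.00 0.00; -1 1.75 -2.69 -0.00 0.00 0.00 0.00; -1 1.75 -2.69 -0.00 0.00 0.00 0.00; -1 1.75 -2.69 -0.00 0.00 0.00 0.00
-1 1.75 -2.69 -0.00 0.00 0.00 0.00; -1 1.75 -2.69 -0.00 0.00 0.00 0.00; -1 1.75 -2.69 -0.00 0.00 0.00 0.00; -1 1.75 -2.69 -0.00 0.00 0.00 0.00; -1 1.75 -2.69 -0.00 0.00 0.00 0.00
```

The pin has not shifted in the grip (under 0.3 mm), so I'll return to the block.

Request:
move_arm:
  targets: "-1 0 0 -2.5 0 0 0; -1 1.75 -2.7 0 0 0 0; -1 1.75 -2.7 0 0 0 0; -1 1.75 -2.7 0 0 0 0; -1 1.75 -2.7 0 0 0 0"

```text
clock: 23.8
eef_pos: [579.9, -17.2, 204.7]
tool_rot: [-3.141, 0.0, -2.751]
force: [0.4, -1.4, -0.5]
width: 17.5
gripper_force: 58.9
```

Request:
move_arm:
  targets: "-1 1.75 -2.7 0 0 0 0; -1 1.75 -2.7 0 0 0 0; -1 1.75 -2.7 0 0 0 0; -1 1.75 -2.7 0 0 0 0; -1 1.75 -2.7 0 0 0 0"

```text
clock: 24.22
eef_pos: [550.1, -175.6, 204.7]
tool_rot: [-3.141, 0.0, -2.752]
force: [0.6, -0.7, -0.2]
width: 17.5
gripper_force: 58.9
```

Request:
move_arm:
  targets: "-1 1.75 -2.7 0 0 0 0; -1 1.75 -2.7 0 0 0 0; -1 1.75 -2.7 0 0 0 0; -1 1.75 -2.7 0 0 0 0; -1 1.75 -2.7 0 0 0 0"

```text
clock: 24.63
eef_pos: [520.4, -333.6, 204.6]
tool_rot: [-3.142, 0.0, -2.752]
force: [0.1, -0.2, -0.2]
width: 17.7
gripper_force: 58.9
```

Request:
move_arm:
  targets: "-1 1.75 -2.7 0 0 0 0; -1 0 0 0 0 0 0; -1 0 0 0 0 0 0; -1 0 0 0 0 0 0; -1 0 0 0 0 0 0"

```text
clock: 25.05
eef_pos: [515.8, -361.9, 204.4]
tool_rot: [3.14, 0.001, -2.75]
force: [0.7, -0.1, -0.6]
width: 17.4
gripper_force: 58.9
```

Run:
```python
from h import *
w=cams.get_image("wrist"); s=read_state(); print(s["eef_pos"],s["tool_rot"])
s=plan([514.3,-363.1,140],112.3,4,-1)
```

```text
[ 515.90373502 -361.94338172  204.47367774] [ 3.14072859e+00  6.53329531e-04 -2.74961096e+00]
-1 0.05 -0.01 1.61 0.01 0.01 0.04; -1 0.05 -0.01 1.61 0.01 0.01 0.04; -1 0.05 -0.01 1.61 0.01 0.01 0.04; -1 0.05 -0.01 1.61 0.01 0.01 0.04
```

Request:
move_arm:
  targets: "-1 0.09 0 1.6 0 0 0; -1 0.1 0 2 0 0 0; -1 0 0 2 0 0 0; -1 0 0 2.3 0 0 0; -1 0 0 0 0 0 0"

```text
clock: 25.52
eef_pos: [511.3, -361.1, 121.4]
tool_rot: [3.134, -0.004, -2.75]
force: [-0.5, 0.5, -0.4]
width: 17.4
gripper_force: 58.9
```

Request:
move_arm:
  targets: "-1 0 0 0 0 0 0; -1 0 0 0 0 0 0; -1 0 0 0 0 0 0; -1 0 0 0 0 0 0"

```text
clock: 25.85
eef_pos: [514.5, -365.0, 127.0]
tool_rot: [-3.139, 0.002, -2.752]
force: [0.7, -0.9, 0.5]
width: 17.9
gripper_force: 58.9
```

Run:
```python
from h import *
np.set_printoptions(precision=1,suppress=True)
w=cams.get_image("wrist"); s=read_state(); print(s["eef_pos"],s["tool_rot"],s["force"])
K,r,t=cam(w)
c=lambda u,v:(280+u*.3,175+v*.3)
# middle and third hole in this picture: dark blobs on bright block
g=cv2.cvtColor(w["color"],cv2.COLOR_RGB2GRAY); 
p=proj(w,[[511.4,-330,56],[508.7,-306,56],[514.9,-362,56]]); print(p)
for q in p[:2]:
    a=q.round().astype(int); k=g[a[1]-12:a[1]+13,a[0]-12:a[0]+13].astype(float); v,u=np.mgrid[a[1]-12:a[1]+13,a[0]-12:a[0]+13]
    wt=np.clip(np.median(k)-15-k,0,None); m=np.array([(u*wt).sum(),(v*wt).sum()])/wt.sum(); print(m,wt.sum(),back(w,m,56))
```

```text
[ 514.2 -364.9  126.8] [-3.1  0.  -2.8] [ 0.4 -0.3 -0.9]
[[360.8 247.5]
 [389.7 255.4]
 [321.6 236.7]]
[362. 247.] 7778.0 [ 510.7 -329.3   56. ]
[390.7 254.8] 3913.0 [ 508.  -305.5   56. ]
```

Request:
move_arm:
  targets: "-1 -0.04 0.18 0.3 0 0 0; -1 0 0 0 0 0 0; -1 0 0 0 0 0 0; -1 0 0 0 0 0 0; -1 0 0 0 0 0 0"

```text
clock: 26.32
eef_pos: [513.1, -362.7, 122.4]
tool_rot: [3.142, -0.0, -2.752]
force: [0.4, -0.2, -0.4]
width: 17.5
gripper_force: 58.9
```

Request:
move_arm:
  targets: "-1 -0.05 -0.02 0.15 0 0 0; -1 0 0 0.15 0 0 0; -1 0 0 0.15 0 0 0; -1 0 0 0.15 0 0 0; -1 0 0 0 0 0 0"

```text
clock: 26.73
eef_pos: [513.4, -362.5, 115.9]
tool_rot: [3.141, -0.0, -2.752]
force: [0.2, -0.6, 0.4]
width: 17.6
gripper_force: 58.9
```

Request:
move_arm:
  targets: "-1 0 0 0.15 0 0 0; -1 0 0 0.15 0 0 0; -1 0 0 0.15 0 0 0; -1 0 0 0 0 0 0; -1 0 0 0 0 0 0"

```text
clock: 27.15
eef_pos: [513.6, -362.6, 111.7]
tool_rot: [3.141, -0.0, -2.752]
force: [0.3, -0.3, -0.7]
width: 17.5
gripper_force: 58.9
```

The tip is 6 mm below the block's top with no force, so it is in the hole. I'll continue down.

Request:
move_arm:
  targets: "-1 0 0 0.5 0 0 0; -1 0 0 0.6 0 0 0; -1 0 0 0.6 0 0 0; -1 0 0 0.6 0 0 0; -1 0 0 0 0 0 0"

```text
clock: 27.57
eef_pos: [512.7, -362.0, 87.1]
tool_rot: [3.139, -0.002, -2.752]
force: [-0.7, -0.6, -0.8]
width: 17.4
gripper_force: 58.9
```

Request:
move_arm:
  targets: "-1 0 0 0.4 0 0 0; -1 0 0 0.3 0 0 0; -1 0 0 0.3 0 0 0; -1 0 0 0 0 0 0; -1 0 0 0 0 0 0"

```text
clock: 27.98
eef_pos: [513.6, -362.6, 78.7]
tool_rot: [3.141, -0.0, -2.752]
force: [0.8, -0.8, 0.4]
width: 17.5
gripper_force: 58.9
```

Request:
move_arm:
  targets: "-1 0 0 0.15 0 0 0; -1 0 0 0.15 0 0 0; -1 0 0 0.1 0 0 0; -1 0 0 0 0 0 0; -1 0 0 0 0 0 0"

```text
clock: 28.4
eef_pos: [513.6, -362.7, 74.8]
tool_rot: [3.142, -0.0, -2.752]
force: [0.3, 1.7, -0.7]
width: 17.3
gripper_force: 58.9
```

Request:
move_arm:
  targets: "-1 0 0 0.07 0 0 0; -1 0 0 0.07 0 0 0; -1 0 0 0 0 0 0; -1 0 0 0 0 0 0"

```text
clock: 28.73
eef_pos: [513.6, -362.7, 73.4]
tool_rot: [3.142, -0.0, -2.752]
force: [-0.3, 0.1, -0.1]
width: 17.7
gripper_force: 58.9
```

Request:
move_arm:
  targets: "-1 0 0 0.05 0 0 0; -1 0 0 0.04 0 0 0; -1 0 0 0 0 0 0; -1 0 0 0 0 0 0"

```text
clock: 29.07
eef_pos: [513.8, -362.7, 72.9]
tool_rot: [-3.141, 0.0, -2.752]
force: [-0.2, 0.8, 1.8]
width: 17.6
gripper_force: 59.2
```

Request:
move_arm:
  targets: "-1 0 0 0.04 0 0 0; -1 0 0 0.04 0 0 0; -1 0 0 0 0 0 0; -1 0 0 0 0 0 0"

```text
clock: 29.4
eef_pos: [514.0, -362.8, 72.9]
tool_rot: [-3.141, 0.001, -2.752]
force: [-1.8, 1.0, 8.4]
width: 17.6
gripper_force: 59.9
```

Seated: the foot is on the block at the same z = 72.9 as when picked. I'll release and retreat straight up.

Request:
move_arm:
  targets: "-0.2 0 0 -0.05 0 0 0; 0 0 0 0 0 0 0; 0.5 0 0 0 0 0 0; 1 0 0 0 0 0 0; 1 0 0 0 0 0 0"

```text
clock: 29.82
eef_pos: [513.5, -362.6, 72.0]
tool_rot: [3.141, -0.0, -2.752]
force: [0.4, 0.1, 0.4]
width: 76.5
gripper_force: 0.0
```

Request:
move_arm:
  targets: "1 0 0 0 0 0 0; 1 0 0 0 0 0 0; 1 0 0 0 0 0 0; 1 0 0 -0.5 0 0 0; 1 0 0 -1 0 0 0"

```text
clock: 30.23
eef_pos: [512.8, -362.1, 86.7]
tool_rot: [3.139, -0.001, -2.752]
force: [-0.6, -0.3, -0.1]
width: 85.3
gripper_force: 0.0
```

Request:
move_arm:
  targets: "1 0 0 -2 0 0 0; 1 0 0 -3 0 0 0; 1 0 0 -3.5 0 0 0; 1 0 0 -3.5 0 0 0; 1 0 0 -2 0 0 0"

```text
clock: 30.65
eef_pos: [515.2, -363.8, 232.6]
tool_rot: [-3.136, 0.004, -2.752]
force: [0.6, 0.4, -0.1]
width: 85.1
gripper_force: 0.0
```

Request:
move_arm:
  targets: "1 0 0 0 0 0 0; 1 0 0 0 0 0 0; 1 0 0 0 0 0 0; 1 0 0 0 0 0 0"

```text
clock: 30.98
eef_pos: [512.8, -362.0, 226.0]
tool_rot: [3.139, -0.002, -2.752]
force: [0.1, 0.4, -0.4]
width: 85.5
gripper_force: 0.0
```

Run:
```python
from h import *
w=cams.get_image("wrist"); t=cams.get_image("top")
a=cv2.resize(w["color"][150:350,220:420,::-1],(400,400),interpolation=cv2.INTER_CUBIC)
b=cv2.resize(t["color"][150:290,215:355,::-1],(400,400),interpolation=cv2.INTER_CUBIC)
cv2.imwrite("pics/end.png",np.hstack([a,b])); print(read_state()["eef_pos"])
```

```text
[ 512.95193698 -362.18037288  225.89887158]
```

View pics/end.png

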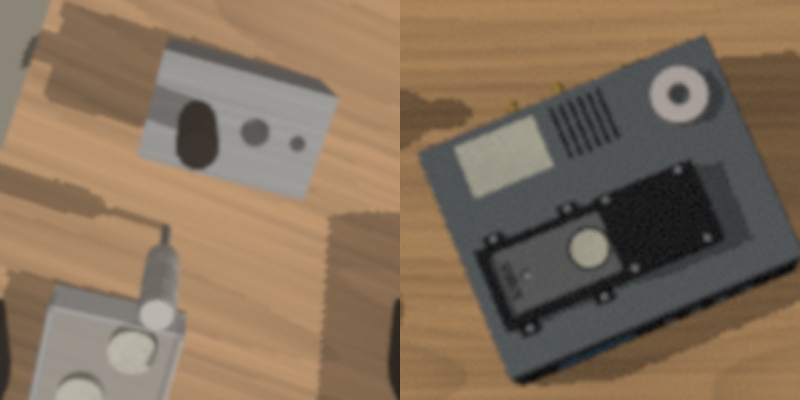

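The left half shows the tool upright and fully seated in its end hole at (198,135). The right half shows the slide out against its stop, with the disc exposed at (590,248) and the button at (527,272). I'm handing the job in.

```bash
python3 -c "
from cell import order
print(order.finish_job())"
```

```text
the job is handed in; nothing more can be done
None
```

The job is handed in at about 31 s: the filter slide is pushed out to its end stop and should be locked open (travel about 44 mm from the images; I didn't push-test the lock), and the pin tool is back fully in its hole and released, with nothing else touched.

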